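# Pack the ink pads in the travel rack and pin the bar

### The arm

A 6-joint arm with a two-finger parallel gripper is mounted at the origin on a cart in front of the work surface, level with it; the furniture and walls round the work are solid. World frame = base frame: x ahead of the robot, y to its left, z up, the work surface at z = 0. Lengths are in m, angles in rad, forces in N, time in s.
With the tool pointing down it reaches from about 0.25 to 0.725 m from the base axis. Payload 4 kg.
Tool frame: the origin (TCP) lies midway between the tips of the shut fingers; the grasp point (between the pads) lies 19 mm behind it; z points along the fingers, y is the line along which they close (so a half turn about z gives the same grasp; the last joint's range is limited). The gripper opens to 85 mm and grips with 20 to 120 N. Pads are 22 mm wide; open, the fingers measure 114 mm over their backs; the gripper's body (76 mm by 85 mm) begins 54 mm behind the grasp point. The pads swing forward as they close: fully open they stand 13 mm farther back than shut.
Start: joints at [1.188, 0.241, 0.005, 1.335, 0, 1.571], TCP at [0.187, 0.464, 0.231] pointing down, gripper open.
Joint ranges: [-2.72, 2.72], [-1.05, 1.87], [-1.09, 1.28], [-1.99, 2.15], [-1.42, 1.44], [-3.14, 3.14]. Speed limits (rad/s): [2.79, 2.79, 3.14, 3.14, 3.14, 3.14].

### API

Orientations are given as a unit quaternion [x, y, z, w].
In Python, from workcell import bot gives the robot as it stands. The module is installed in compiled form; this text tells all that it offers.
- The arm moves only by the tool drive_tool, never from a script. Its arguments are lists of equal length, an entry for each row: "slide": the shift along the tool's x, y, z scaled (see below), a list of three; "rotation": the turn, a rotation vector about the tool's x, y, z scaled (see below), a list of three. A call has exactly 8 rows; each row is the pose to reach, as a shift and turn from the pose commanded when the call began, along the tool's axes at that moment; what a row does not reach only later rows make up. The controller multiplies each number of a shift by 250 mm and each number of a turn by 0.5 rad. A row lasts 1/8 s, in which the tool goes at most 62.5 mm and 10.7 degrees, less where a joint would pass 70% of its speed; a pose out of reach is approached as far as the arm can. A call with a number of a shift or a turn outside -1 to 1 is refused whole. A call with a gripper value outside its range is refused whole. "gripper" is the opening, from 0 (shut) to 1 (fully open), set as the call begins (left out, the last holds). The fingers move at their own pace and stop on an object; the grip force is fixed at half the most. Time passes only in rows, so rows that repeat a pose let the fingers close, or fill a call up. It gives the time, the measured TCP pose, the force, the opening and the grip force at its end, in the units of the state.
- bot.get_obs(): the state, without advancing time (a new reading comes with each control period).
- bot.camera(name): name is "scene" or "top" or "wrist"; returns a dict with "image" (384x512x3 uint8, red, green, blue), "z_map" (384x512 float32, m along the optical axis (not along the pixel's ray), 0 where there is no reading), "camera_matrix" (3x3 intrinsics, pixels), "xyz" and "orientation" of the camera in the world. Camera axes: x right, y up, looking along -z (the intrinsics and any distortion apply to the point x, -y, -z); pixel columns grow to the right and rows downward; lengths in m; the calibration is good to about 2 mm. A picture is of the moment at which its call begins.
- bot.job_done(): hands the job in; it is judged then, once.
The state is a dict: "clock": time; "joint_pos": joint angles; "joint_vel": joint speeds; "tau": joint torques, N m; "eef_pos": TCP position; "tool_rot": TCP orientation; "ft_force": force on the tool from outside, world axes, zero at the start; "ft_torque": the same for the moment, N m; "grip_width": finger opening in m; "grasp_force": force on a finger pad.
Only numpy, scipy, OpenCV 4.12 (cv2) and the standard library are available. Lean on these libraries where they do the work, as an engineer would, in place of code of your own. Each camera call takes 0.05 s, during which the arm holds its last target. There are 200 camera calls.

### The job

Pack the coffee bar's stamp kit for the road: swing the red bar of the travel rack out of the way, stack every blue ink pad tin that lies loose on the bench in front of you (not the one by the stamps at the far right end) flat and squarely between the rack's corner guides, and swing the bar back over the stack until it stops and its eye stands over the hole in the post. Then take the pin with the yellow grip from its wooden stand and thread it through the eye and down into the post until its collar rests on the bar. Leave the other things on the bench where they are.

Things in the scene. Friction and masses are not known exactly. Their poses are not given: they have to be found in the camera images.
- rack_floor (a point): centre of the top of the travel rack's plywood base (84 x 216 mm, 8 mm thick, fixed). x across the rack, y along it towards the post with the hole, z up. Four L-shaped corner guides leave a bay 60 (x) x 90 (y) mm centred here, 58 mm tall plus a 10 mm outward flare, for up to four tins. Each wall runs 20 mm from its corner: the long sides are open over the middle 58 mm for fingers.
- post_hole (a point): mouth of the round hole in the rack's dark square steel post (30 x 30 mm, top 74 mm above the bench), 90 mm along +y from the rack's centre; the hole is vertical, 13 mm wide and 50 mm deep. Same axes as the rack.
- bar (a joint): red bar (20 mm wide, 76 to 86 mm above the bench) swinging level about a vertical pivot 90 mm along the rack's -y from its centre. 0 = closed at its stop, along the rack's y, eye over the post's hole; grows clockwise from above, free end swinging out to the rack's +x, to the open stop at 1.65 rad. Starts at 0.3 to 1.0, in the way of the stack. Stiff (0.08 N m): stays where it is left.
- bar_pivot (a point): point on the pivot axis of the bar, at the height of the bar's upper face (86 mm above the bench)
- bar_handle (a point): top centre of the upright round black handle peg on the bar, 14 mm in diameter and 32 mm tall above the bar's upper face, 95 mm from the pivot axis. It turns with the bar.
- bar_eye (a point): centre of the eye at the bar's free end, at its upper face (86 mm above the bench), 180 mm from the pivot axis: a square knuckle 30 x 30 x 10 mm with a vertical hole 13 mm wide, just above the post when the bar is closed
- pin: the pin: steel shank 10 mm in diameter, 52 mm long, the lowest 10 mm tapered to 4 mm; then a collar 22 mm wide and 4 mm thick; then a yellow square grip 16 x 16 mm, 30 mm tall, flats along the pin's x and y axes. 0.04 to 0.09 kg. Origin at the tip, z up the pin. It stands upright in its stand with the tip 4 mm above the bench, the collar 8 mm clear of the stand's top.
- stand: wooden stand of the pin, a block 44 x 44 x 48 mm fixed to the bench, with a vertical hole 13 mm wide and 44 mm deep in its top; origin at the centre of its underside
- lot_stamp: bystander, rubber stamp 26 x 60 x 71 mm with a dark red knob; leave it
- label_roll: bystander, white label roll 82 x 89 x 33 mm; leave it
- brew_timer: bystander, round white timer with a red knob, 62 x 62 x 40 mm; leave it
- tape_roll: bystander, brown tape roll 93 x 91 x 48 mm; leave it
- order_slips: bystander, block of yellow slips 77 x 107 x 21 mm; leave it
- ink_pad_1: flat dark blue ink pad tin, a closed rigid box 56 (x) x 86 (y) x 14 (z) mm, 0.08 kg; origin at the centre of its underside, z up, y along its length. Lies on the bench at the start; take it across its 56 mm width. Three or four of the four tins are there in a run; an absent one has no pose.
- ink_pad_2: flat dark blue ink pad tin, a closed rigid box 56 (x) x 86 (y) x 14 (z) mm, 0.08 kg; origin at the centre of its underside, z up, y along its length. Lies on the bench at the start; take it across its 56 mm width. Three or four of the four tins are there in a run; an absent one has no pose.
- ink_pad_3: flat dark blue ink pad tin, a closed rigid box 56 (x) x 86 (y) x 14 (z) mm, 0.08 kg; origin at the centre of its underside, z up, y along its length. Lies on the bench at the start; take it across its 56 mm width. Three or four of the four tins are there in a run; an absent one has no pose.
- ink_pad_4: flat dark blue ink pad tin, a closed rigid box 56 (x) x 86 (y) x 14 (z) mm, 0.08 kg; origin at the centre of its underside, z up, y along its length. Lies on the bench at the start; take it across its 56 mm width. Three or four of the four tins are there in a run; an absent one has no pose.
There are look-alikes about, which are no part of the job. Leave any green or purple look-alike of the ink_pad_1 alone.

How it is judged:
On the way, in this order (a step that is already met when the one before it is completed fails the run):
1. every ink pad tin present lies stacked flat in the rack (x of ink_pad_1 in the frame of rack_floor between -0.005 and 0.005 m and y of ink_pad_1 in the frame of rack_floor between -0.005 and 0.005 m and z of ink_pad_1 in the frame of rack_floor between -0.003 and 0.046 m and angle between each of ink_pad_1, ink_pad_2, ink_pad_3, ink_pad_4's own z axis and vertical below 0.07 rad and angle between the x axis of each of ink_pad_1, ink_pad_2, ink_pad_3, ink_pad_4 and the x axis of rack_floor, either way round below 0.1 rad and x of ink_pad_2 in the frame of rack_floor between -0.005 and 0.005 m and y of ink_pad_2 in the frame of rack_floor between -0.005 and 0.005 m and z of ink_pad_2 in the frame of rack_floor between -0.003 and 0.046 m and x of ink_pad_3 in the frame of rack_floor between -0.005 and 0.005 m and y of ink_pad_3 in the frame of rack_floor between -0.005 and 0.005 m and z of ink_pad_3 in the frame of rack_floor between -0.003 and 0.046 m and x of ink_pad_4 in the frame of rack_floor between -0.005 and 0.005 m and y of ink_pad_4 in the frame of rack_floor between -0.005 and 0.005 m and z of ink_pad_4 in the frame of rack_floor between -0.003 and 0.046 m), for 0.2 s.
2. the bar is closed over the stack (all of step 1 and value of joint bar below 0.03 rad), for 0.2 s.
3. the pin is through the eye and in the post, its collar on the bar (value of joint bar below 0.03 rad and horizontal distance between pin and post_hole below 0.004 m and angle between pin's own z axis and vertical below 0.08 rad and z of pin in the frame of post_hole between -0.044 and -0.036 m), for 0.2 s.
At the end, for the whole second after the job is handed in: Every tin present lies in the rack within 5 mm of its centre each way, level within 0.07 and square within 0.1 rad; bar within 0.03 rad of closed; pin within 4 mm of the hole's axis, upright within 0.08 rad, its tip 36 to 44 mm below the post's top; pin at rest (all of step 1 and all of step 3 and linear speed of pin below 0.02 m/s); the robot touches nothing.
It fails at once if a bystander (stamp, label roll, timer, tape roll or yellow slips) was moved by more than 3 cm (distance of any of lot_stamp, label_roll, brew_timer, tape_roll, order_slips from where it was at the start of the episode above 0.03 m).
Of ink_pad_1, ink_pad_2, ink_pad_3, ink_pad_4 only 3 to 4 are there at a start; the rules pass over those that are not, and their reading is None.
At some moment in a run one of ink_pad_1, ink_pad_2, ink_pad_3, ink_pad_4 may be knocked a few centimetres aside while the robot is not near it.
It also fails if it takes over 210 s, if anything falls off the work surface, if the arm or the gripper's body presses on something with over 40 N, if the wrist force passes 120 N, or if a joint passes its speed limit or range.

## Working session

There is one attempt and no reset: what is moved stays moved. The work goes in short steps, Python scripts to look and compute and a tool call to move; the robot and the scene stay as the last step left them, time stands still between calls to the robot, and variables do not carry over. Pictures are saved under pics/ and viewed, at most 14 in all, crops included, and the job is handed in when it is done.

Besides the shell and the picture viewer there is one more tool, called after "Emit:" as name(argument=value, ...), one argument or row to a line, values as JSON. drive_tool: Moves the arm, as the interface text tells. Shifts and turns lie within -1 to 1; 1 stands for 250 mm of shift or 0.5 rad of turn. Its arguments: {"type":"object","properties":{"slide":{"type":"array","items":{"type":"array","items":{"type":"number"}}},"rotation":{"type":"array","items":{"type":"array","items":{"type":"number"}}},"gripper":{"type":"number"}},"required":["slide","rotation"]}

```bash
mkdir -p pics
cat > h.py <<'E'
import numpy as np, cv2
from scipy.spatial.transform import Rotation as R
from workcell import bot
def snap(n,f):
    c=bot.camera(n); np.savez(f'pics/{f}.npz',**c); cv2.imwrite(f'pics/{f}.png',c['image'][...,::-1]); return c
def load(f): return dict(np.load(f'pics/{f}.npz'))
def cloud(c):
    K=c['camera_matrix'];z=c['z_map'];v,u=np.mgrid[:z.shape[0],:z.shape[1]]
    p=np.stack([(u-K[0,2])/K[0,0]*z,-(v-K[1,2])/K[1,1]*z,-z],-1)
    return p@R.from_quat(c['orientation']).as_matrix().T+c['xyz']
def st():
    o=bot.get_obs(); print(round(o['clock'],2),'tcp',np.round(o['eef_pos'],4),'q',np.round(o['tool_rot'],4),'w',round(float(o['grip_width']),4),'F',np.round(o['ft_force'],1),'gf',o['grasp_force']); print('j',np.round(o['joint_pos'],3)); return o
E
python3 - <<'E'
from h import *
st()
for n in('scene','top'):
    c=snap(n,n+'0'); print(n,c['camera_matrix'].tolist(),c['xyz'],c['orientation'])
a=cv2.imread('pics/scene0.png');b=cv2.imread('pics/top0.png')
cv2.imwrite('pics/t0b.png',cv2.resize(b,(800,600),interpolation=3))
cv2.imwrite('pics/s0b.png',cv2.resize(a,(800,600),interpolation=3))
E
```

```text
0.0 tcp [0.1865 0.4632 0.2304] q [ 1.902e-01  9.817e-01 -1.000e-03 -2.000e-04] w 0.0855 F [ 0.7 -0.3 -0.6] gf 0.0
j [1.188 0.241 0.004 1.335 0.    1.571]
scene [[451.5378047831962, 0.0, 259.9769452412577], [0.0, 451.5378047831962, 191.57006332595347], [0.0, 0.0, 1.0]] [ 0.05370645 -0.86835748  1.0833053 ] [ 0.36601613 -0.10500764 -0.27603276  0.88250298]
top [[368.6206376681626, 0.0, 252.932130244186], [0.0, 368.6206376681626, 192.08872320685362], [0.0, 0.0, 1.0]] [ 0.46985312 -0.04137158  1.27606308] [-0.03401827  0.0337338   0.70731486 -0.70527334]
```

View pics/t0b.png

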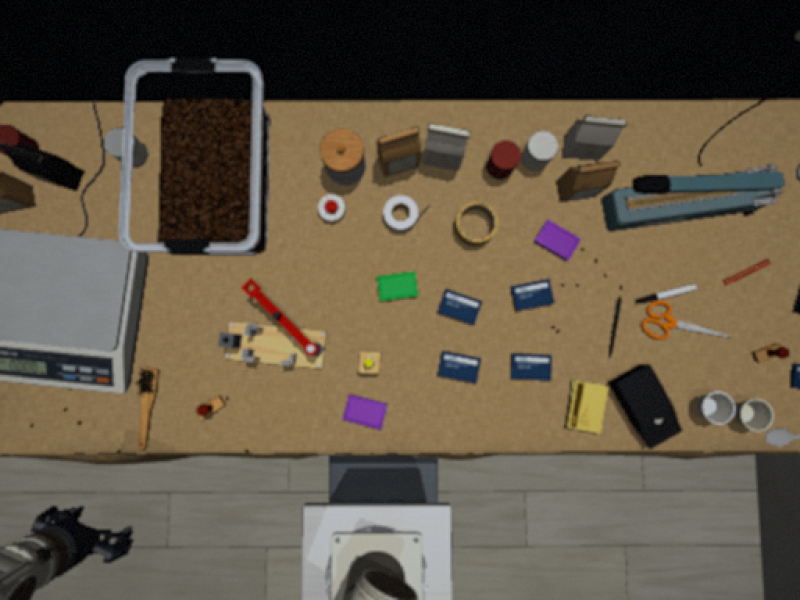

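View pics/s0b.png

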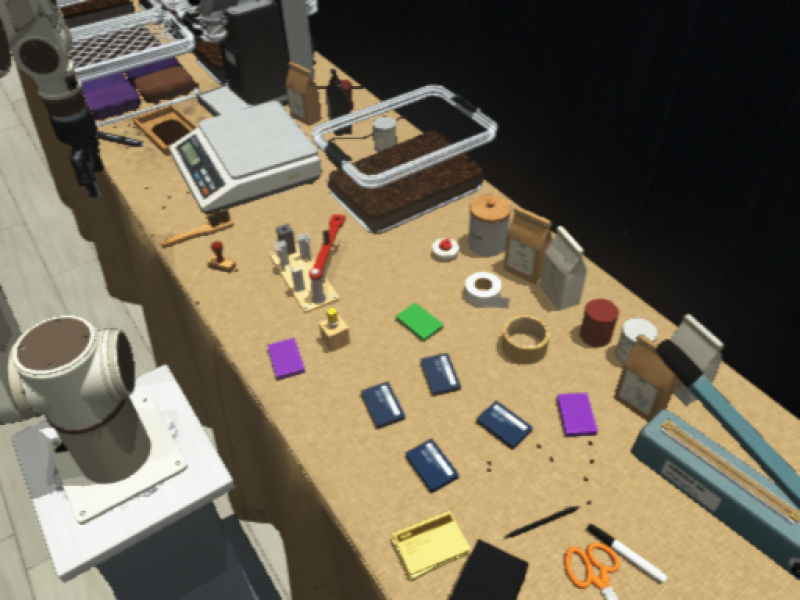

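The top view (800x600) shows four blue tins at about (460,307), (533,294), (459,367) and (531,366). The rack is at (275,345), its post at (230,341) and the pivot at (313,349), with the bar's eye at (251,288). The stand is at (369,363).

Run:
```python
from h import *
for f in('top0','scene0'):
    c=load(f);P=cloud(c);im=c['image'].astype(int)
    hsv=cv2.cvtColor(c['image'],cv2.COLOR_RGB2HSV)
    def blobs(m,name,a=15):
        n,l,s,ce=cv2.connectedComponentsWithStats(m.astype(np.uint8))
        for i in range(1,n):
            if s[i,4]<a: continue
            p=P[l==i]
            r=cv2.minAreaRect((p[:,:2]*1000).astype(np.float32))
            print(f,name,s[i,4],np.round(ce[i]),'med',np.round(np.median(p,0),3),'rect c',np.round(r[0]),'s',np.round(r[1]),round(r[2],1))
    H,S,V=[hsv[...,i] for i in range(3)]
    ok=(P[...,0]>0.15)&(P[...,0]<0.9)&(abs(P[...,1])<0.6)&(P[...,2]>-.02)
    blobs(ok&(H>100)&(H<125)&(S>90)&(V>25),'blue',60)
    blobs(ok&((H<5)|(H>175))&(S>190)&(V>100),'red')
    blobs(ok&(H>24)&(H<34)&(S>190)&(V>150),'yel',5)
    blobs(ok&(P[...,2]>.055)&(P[...,2]<.1)&(P[...,1]<.45)&(P[...,0]<.62),'high',6)
c=load('top0');P=cloud(c)
for u,v in[(230,341),(252,288),(313,349),(280,317),(369,363)]:
    print(u,v,np.round(P[round(v*.64),round(u*.64)],3))
b=cv2.imread('pics/top0.png')[170:250,130:260]
cv2.imwrite('pics/c1.png',cv2.resize(b,None,fx=6,fy=6,interpolation=2))
```

```text
top0 blue 239 [340. 191.] med [ 0.594 -0.341  0.014] rect c [ 596. -342.] s [45. 87.] 1.1
top0 blue 233 [293. 198.] med [ 0.57  -0.179  0.015] rect c [ 569. -178.] s [80. 39.] 68.4
top0 blue 236 [293. 237.] med [ 0.437 -0.177  0.015] rect c [ 444. -178.] s [80. 47.] 78.6
top0 blue 240 [339. 237.] med [ 0.437 -0.333  0.015] rect c [ 453. -208.] s [335.  48.] 86.5
top0 red 31 [212. 132.] med [0.797 0.1   0.035] rect c [797.  99.] s [19. 20.] 43.6
top0 red 272 [176. 200.] med [0.566 0.214 0.086] rect c [559. 205.] s [184.  26.] 45.9
top0 yel 15 [235. 232.] med [0.456 0.017 0.091] rect c [457.  15.] s [10. 10.] 89.4
top0 high 410 [179. 204.] med [0.543 0.195 0.086] rect c [548. 200.] s [208.  30.] 44.6
top0 high 43 [159. 210.] med [0.528 0.267 0.071] rect c [528. 266.] s [18. 30.] 38.4
top0 high 95 [145. 218.] med [0.502 0.313 0.074] rect c [503. 314.] s [31. 30.] 82.0
top0 high 45 [157. 228.] med [0.469 0.273 0.071] rect c [469. 271.] s [32. 17.] 42.8
top0 high 31 [183. 231.] med [0.459 0.184 0.072] rect c [460. 184.] s [16. 32.] 40.5
top0 high 34 [235. 232.] med [0.456 0.016 0.09 ] rec
[... 2332 characters left out ...]
[85. 78.] 18.0
scene0 high 6 [328. 356.] med [ 0.436 -0.559  0.057] rect c [ 437. -558.] s [4. 7.] 51.9
scene0 high 11 [333. 359.] med [ 0.441 -0.571  0.056] rect c [ 441. -571.] s [ 8. 10.] 26.2
scene0 high 6 [319. 368.] med [ 0.4   -0.57   0.056] rect c [ 402. -570.] s [ 3. 10.] 71.1
scene0 high 7 [328. 373.] med [ 0.413 -0.59   0.056] rect c [ 412. -590.] s [8. 5.] 22.8
scene0 high 9 [294. 380.] med [ 0.338 -0.558  0.056] rect c [ 337. -557.] s [ 6. 10.] 25.5
scene0 high 9 [300. 381.] med [ 0.346 -0.568  0.056] rect c [ 348. -569.] s [ 5. 12.] 69.3
230 341 [0.502 0.304 0.074]
252 288 [ 0.622  0.28  -0.002]
313 349 [0.485 0.129 0.093]
280 317 [0.549 0.197 0.091]
369 363 [0.456 0.013 0.093]
```

View pics/c1.png

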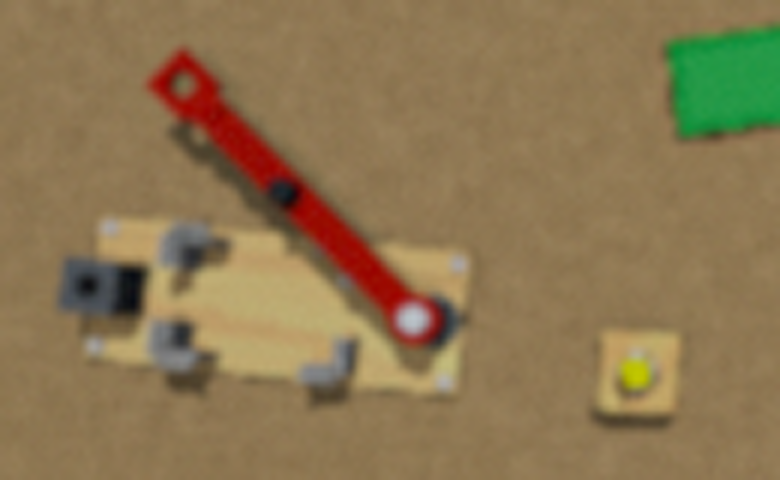

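The crop shows the pivot cap at (415,320), the post hole at (88,285), the eye at (183,82), the handle at (283,192) and the pin at (636,372). That gives a rack yaw of about -0.09 rad and a bar angle of about 0.70 rad. I'll move over the rack and look with the wrist camera.

Emit:
drive_tool(
  slide=[
    [-0.15, -0.08, -0.03],
    [-0.3, -0.16, -0.06],
    [-0.45, -0.24, -0.1],
    [-0.6, -0.32, -0.13],
    [-0.75, -0.4, -0.16],
    [-0.9, -0.47, -0.2],
    [-0.93, -0.49, -0.2],
    [-0.93, -0.49, -0.2],
  ],
  rotation=[
    [0, 0, 0.15],
    [0, 0, 0.3],
    [0, 0, 0.45],
    [0, 0, 0.6],
    [0, 0, 0.75],
    [0, 0, 0.9],
    [0, 0, 0.925],
    [0, 0, 0.925],
  ],
  gripper=0,
)

```text
clock: 1.1
eef_pos: [0.3565, 0.263, 0.2808]
tool_rot: [0.411, 0.912, -0.0, -0.0]
ft_force: [0.5, 0.2, -0.0]
grip_width: 0.0001
grasp_force: 0.0
```

Emit:
drive_tool(
  slide=[
    [-0.1, 0, -0.03],
    [-0.2, 0.01, -0.06],
    [-0.3, 0.02, -0.08],
    [-0.356, 0.02, -0.08],
    [-0.356, 0.02, -0.08],
    [-0.356, 0.02, -0.08],
    [-0.356, 0.02, -0.08],
    [-0.356, 0.02, -0.08],
  ],
  rotation=[
    [0, 0, 0.15],
    [0, 0, 0.3],
    [0, 0, 0.45],
    [0, 0, 0.6],
    [0, 0, 0.75],
    [0, 0, 0.9],
    [0, 0, 0.925],
    [0, 0, 0.925],
  ],
)

```text
clock: 2.1
eef_pos: [0.4189, 0.2008, 0.301]
tool_rot: [0.607, 0.795, -0.0, -0.0]
ft_force: [-0.2, 0.1, -0.2]
grip_width: 0.0001
grasp_force: 0.0
```

Run:
```python
from h import *
st(); c=snap('wrist','w0'); print(c['xyz'],c['orientation'],c['camera_matrix'].tolist())
cv2.imwrite('pics/w0b.png',cv2.resize(cv2.imread('pics/w0.png'),(800,600),interpolation=2))
```

```text
2.1 tcp [0.4189 0.2008 0.301 ] q [ 6.073e-01  7.945e-01 -3.000e-04 -2.000e-04] w 0.0001 F [-0.2  0.1 -0.2] gf 0.0
j [0.447 0.151 0.073 1.493 0.    1.752]
[0.39892872 0.27152863 0.44237407] [-0.14566907 -0.01920421  0.13145327  0.98037327] [[328.29395881676277, 0.0, 257.6141700476817], [0.0, 328.29395881676277, 186.37590732370668], [0.0, 0.0, 1.0]]
```

View pics/w0b.png

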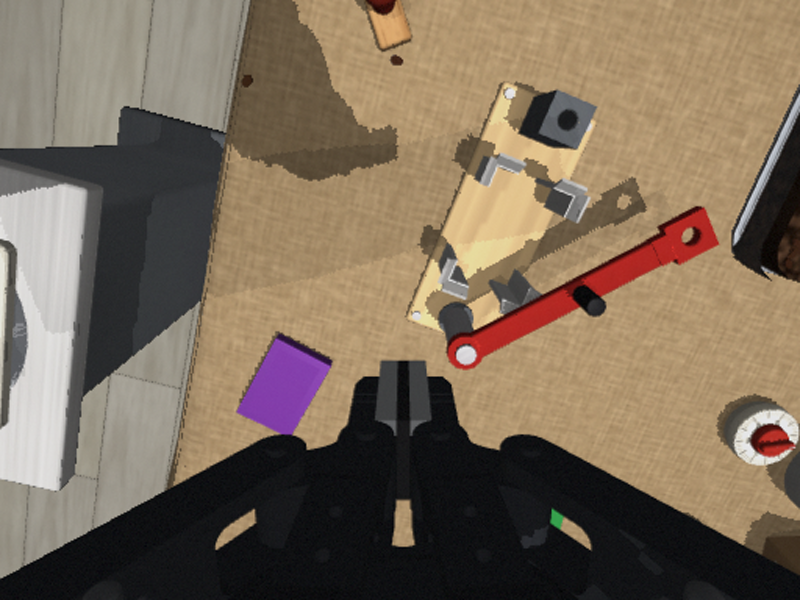

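The wrist view (800x600) shows the post hole at (567,120), the eye at (692,235), the pivot cap at (466,354) and the handle top at about (597,304). The guides are at (500,168), (572,200), (455,275) and (517,292).

```bash
cat >> h.py <<'E'
def px(c,u,v,z):
    "pixel (native 512x384) -> world xy on plane z"
    K=c['camera_matrix'];d=R.from_quat(c['orientation']).apply([(u-K[0,2])/K[0,0],-(v-K[1,2])/K[1,1],-1])
    return c['xyz']+d*(z-c['xyz'][2])/d[2]
E
python3 - <<'E'
from h import *
c=load('w0');k=.64
for n,u,v,z in[('post',567,120,.074),('eye',692,235,.086),('piv',466,354,.086),('piv+',466,354,.093),('handle',597,304,.118)]:
    print(n,np.round(px(c,u*k,v*k,z),4),cloud(c)[int(v*k),int(u*k)].round(4))
P=cloud(c)
m=(abs(P[...,2]-.074)<.0025)&(P[...,0]<.54)&(P[...,0]>.44)&(P[...,1]<.36)&(P[...,1]>.1)
n,l,s,ce=cv2.connectedComponentsWithStats(m.astype(np.uint8))
for i in range(1,n):
    if s[i,4]>20: p=P[l==i];print('lvl74',s[i,4],ce[i].round()/k,p.min(0).round(4),p.max(0).round(4),cv2.minAreaRect((p[:,:2]*1000).astype(np.float32)))
m=(abs(P[...,2]-.008)<.0025)&(P[...,0]<.56)&(P[...,0]>.42)&(P[...,1]<.36)&(P[...,1]>.08)
p=P[m];print(len(p),cv2.minAreaRect((p[:,:2]*1000).astype(np.float32)))
E
```

```text
post [0.5042 0.3107 0.074 ] [0.51   0.3138 0.0493]
eye [0.6125 0.2604 0.086 ] [ 0.6635  0.2579 -0.0015]
piv [0.4864 0.1319 0.086 ] [0.4854 0.1333 0.0881]
piv+ [0.4847 0.1346 0.093 ] [0.4854 0.1333 0.0881]
handle [0.5519 0.2019 0.118 ] [0.5527 0.202  0.1158]
lvl74 687 [567.1875 118.75  ] [0.4881 0.2949 0.0715] [0.5201 0.327  0.0754] ((503.987548828125, 311.0904235839844), (30.092784881591797, 30.561603546142578), 84.16138458251953)
lvl74 74 [510.9375 159.375 ] [0.4663 0.2726 0.0716] [0.4864 0.2785 0.0762] ((476.4069519042969, 275.5020751953125), (4.587848663330078, 19.950700759887695), 84.75089263916016)
lvl74 63 [485.9375 170.3125] [0.4595 0.2544 0.0715] [0.4645 0.2742 0.0753] ((462.0401916503906, 264.28839111328125), (19.7852840423584, 4.123476505279541), 87.0718002319336)
lvl74 68 [573.4375 184.375 ] [0.5133 0.2682 0.0716] [0.5337 0.2736 0.0751] ((523.5654296875, 270.9388427734375), (4.4010820388793945, 20.339616775512695), 86.17213439941406)
lvl74 67 [581.25  209.375] [0.5329 0.2467 0.0715] [0.5389 0.2665 0.0762] ((535.6702270507812, 256.4488830566406), (19.736360549926758, 4.187795639038086), 82.30460357666016)
lvl74 55 [443.75  271.875] [0.4509 0.177  0.0715] [0.4564 0.1969 0.0754] ((453.9241027832031, 186.8499298095703), (19.684240341186523, 4.330811023712158), 83.39339447021484)
lvl74 58 [453.125  292.1875] [0.4555 0.1698 0.0715] [0.4752 0.1751 0.0753] ((465.4065246582031, 172.60305786132812), (4.8064069747924805, 19.635234832763672), 85.62657165527344)
6625 ((494.5866394042969, 221.98080444335938), (214.61280822753906, 82.9508056640625), 84.0345687866211)
```

Emit:
drive_tool(
  slide=[
    [-0.01, 0.13, 0.1],
    [-0.02, 0.26, 0.25],
    [-0.03, 0.4, 0.4],
    [-0.039, 0.514, 0.5],
    [-0.039, 0.514, 0.6],
    [-0.039, 0.514, 0.7],
    [-0.039, 0.514, 0.8],
    [-0.039, 0.514, 0.828],
  ],
  rotation=[
    [0, 0, 0],
    [0, 0, 0],
    [0, 0, 0],
    [0, 0, 0],
    [0, 0, 0],
    [0, 0, 0],
    [0, 0, 0],
    [0, 0, 0],
  ],
)

```text
clock: 3.15
eef_pos: [0.5446, 0.2238, 0.0923]
tool_rot: [0.608, 0.794, -0.002, -0.001]
ft_force: [0.2, -0.8, -0.8]
grip_width: 0.0001
grasp_force: 0.0
```

Emit:
drive_tool(
  slide=[
    [-0.04, 0.01, 0],
    [-0.094, 0.028, 0],
    [-0.159, 0.045, 0],
    [-0.224, 0.051, 0],
    [-0.29, 0.045, 0],
    [-0.342, 0.032, 0],
    [-0.377, 0.018, 0],
    [-0.377, 0.018, 0],
  ],
  rotation=[
    [0, 0, 0],
    [0, 0, 0],
    [0, 0, 0],
    [0, 0, 0],
    [0, 0, 0],
    [0, 0, 0],
    [0, 0, 0],
    [0, 0, 0],
  ],
)

```text
clock: 4.15
eef_pos: [0.5743, 0.1331, 0.0942]
tool_rot: [0.609, 0.793, -0.001, -0.0]
ft_force: [-0.1, 0.3, -0.5]
grip_width: -0.0
grasp_force: 0.0
```

Run:
```python
from h import *
st(); c=snap('top','top1');P=cloud(c)
hsv=cv2.cvtColor(c['image'],cv2.COLOR_RGB2HSV);H,S,V=[hsv[...,i] for i in range(3)]
m=((H<5)|(H>175))&(S>190)&(V>100)&(abs(P[...,2]-.086)<.006)
p=P[m];print(cv2.minAreaRect((p[:,:2]*1000).astype(np.float32)),p.min(0),p.max(0))
```

```text
4.15 tcp [0.5743 0.1331 0.0942] q [ 6.087e-01  7.934e-01 -7.000e-04 -1.000e-04] w -0.0 F [-0.1  0.3 -0.5] gf 0.0
j [ 2.280e-01  5.060e-01  2.700e-02  1.093e+00 -1.000e-03  1.537e+00]
((583.0886840820312, 107.05775451660156), (27.14732551574707, 185.8455352783203), 86.17145538330078) [0.49124321 0.08874707 0.0802202 ] [0.67630367 0.1265905  0.09104245]
```

Emit:
drive_tool(
  slide=[
    [0, 0, -0.2],
    [-0.05, -0.02, -0.4],
    [-0.25, -0.11, -0.6],
    [-0.45, -0.2, -0.8],
    [-0.65, -0.3, -0.8],
    [-0.85, -0.39, -0.8],
    [-0.886, -0.403, -0.8],
    [-0.886, -0.403, -0.8],
  ],
  rotation=[
    [0, 0, 0],
    [0, 0, 0],
    [0, 0, 0],
    [0, 0, 0],
    [0, 0, 0],
    [0, 0, 0],
    [0, 0, 0],
    [0, 0, 0],
  ],
  gripper=1,
)

```text
clock: 5.2
eef_pos: [0.5349, -0.1063, 0.294]
tool_rot: [0.609, 0.793, -0.0, -0.0]
ft_force: [0.2, 0.1, -0.3]
grip_width: 0.0854
grasp_force: 0.0
```

Emit:
drive_tool(
  slide=[
    [-0.15, -0.06, 0],
    [-0.3, -0.12, 0],
    [-0.45, -0.19, 0],
    [-0.6, -0.25, 0],
    [-0.75, -0.32, 0],
    [-0.9, -0.38, 0],
    [-0.93, -0.39, 0],
    [-0.93, -0.39, 0],
  ],
  rotation=[
    [0, 0, 0.15],
    [0, 0, 0.3],
    [0, 0, 0.45],
    [0, 0, 0.6],
    [0, 0, 0.733],
    [0, 0, 0.733],
    [0, 0, 0.733],
    [0, 0, 0.733],
  ],
)

```text
clock: 6.2
eef_pos: [0.5023, -0.3544, 0.2935]
tool_rot: [0.742, 0.67, 0.0, -0.001]
ft_force: [0.6, 1.1, -0.2]
grip_width: 0.0854
grasp_force: 0.0
```

```bash
cat >> h.py <<'E'
def tins(c,zt=.014,tol=.006,amin=150):
    P=cloud(c);hsv=cv2.cvtColor(c['image'],cv2.COLOR_RGB2HSV);H,S,V=[hsv[...,i] for i in range(3)]
    m=(abs(P[...,2]-zt)<tol/2)&~((H<25)&(S>60)&(V>110))
    K=c['camera_matrix'];d=R.from_quat(c['orientation'])
    n,l,s,ce=cv2.connectedComponentsWithStats(cv2.morphologyEx(m.astype(np.uint8),cv2.MORPH_OPEN,np.ones((3,3))))
    for i in range(1,n):
        if s[i,4]<amin: continue
        col=np.median(hsv[l==i],0)
        q=np.array([px(c,u,v,zt)[:2] for v,u in np.argwhere(l==i)])*1000
        r=cv2.minAreaRect(q.astype(np.float32));b=cv2.boxPoints(r);e=[b[1]-b[0],b[2]-b[1]];e=max(e,key=np.linalg.norm)
        print('px',ce[i].round(),'hsv',col,'c',np.round(r[0],1),'size',np.round(r[1],1),'long heading',round(float(np.degrees(np.arctan2(e[1],e[0])))%180,1),round(float(np.median(P[l==i][:,2])),4))
E
python3 - <<'E'
from h import *
st(); c=snap('wrist','w1'); tins(c)
E
```

```text
6.2 tcp [ 0.5023 -0.3544  0.2935] q [ 7.423e-01  6.701e-01  1.000e-04 -8.000e-04] w 0.0854 F [ 0.6  1.1 -0.2] gf 0.0
j [-6.150e-01  4.720e-01  4.990e-01  1.599e+00  1.000e-03  1.058e+00]
px [194.  21.] hsv [107. 144.  75.] c [ 442.3 -200.4] size [48.3 56.3] long heading 168.6 0.0131
px [304.  16.] hsv [107. 143.  84.] c [ 569.6 -205.8] size [41.2 56.2] long heading 160.7 0.0131
px [336. 130.] hsv [107. 141.  82.] c [ 603.  -344.9] size [56.3 86.4] long heading 101.0 0.0131
px [213. 137.] hsv [107. 143.  81.] c [ 446.  -338.3] size [86.4 56.2] long heading 87.2 0.0131
px [431. 165.] hsv [139. 159. 163.] c [ 725.5 -403.5] size [86.4 57. ] long heading 58.8 0.0131
px [342. 321.] hsv [ 30.  10. 193.] c [ 603.  -635.4] size [ 12.9 127. ] long heading 103.9 0.0134
```

View pics/w1.png

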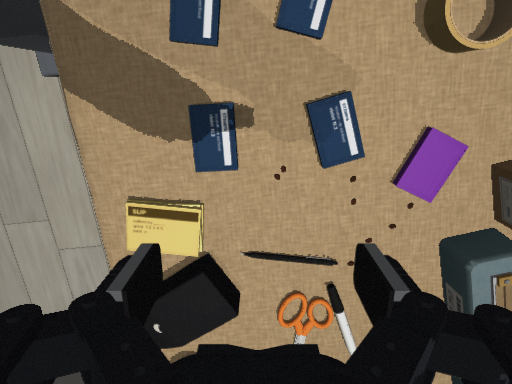

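The wrist view shows two whole tins at (213,137) and (336,130) and two partly cut off at the top. All four measure 56 mm wide. I'll pick the far one first, at (.603,-.345).

Emit:
drive_tool(
  slide=[
    [0.02, 0.1, 0],
    [0.04, 0.2, 0.15],
    [0.06, 0.3, 0.3],
    [0.078, 0.397, 0.45],
    [0.078, 0.397, 0.6],
    [0.078, 0.397, 0.75],
    [0.078, 0.397, 0.88],
    [0.078, 0.397, 0.88],
  ],
  rotation=[
    [0, 0, -0.15],
    [0, 0, -0.3],
    [0, 0, -0.45],
    [0, 0, -0.588],
    [0, 0, -0.588],
    [0, 0, -0.588],
    [0, 0, -0.588],
    [0, 0, -0.588],
  ],
)

```text
clock: 7.25
eef_pos: [0.6006, -0.3431, 0.071]
tool_rot: [0.636, 0.772, -0.001, -0.004]
ft_force: [-0.2, 0.1, 0.6]
grip_width: 0.0852
grasp_force: 0.0
```

Emit:
drive_tool(
  slide=[
    [0, 0, 0.06],
    [0, 0, 0.12],
    [0, 0, 0.18],
    [0, 0, 0.24],
    [0, 0, 0.29],
    [0, 0, 0.306],
    [0, 0, 0.306],
    [0, 0, 0.306],
  ],
  rotation=[
    [0, 0, 0],
    [0, 0, 0],
    [0, 0, 0],
    [0, 0, 0],
    [0, 0, 0],
    [0, 0, 0],
    [0, 0, 0],
    [0, 0, 0],
  ],
)

```text
clock: 8.25
eef_pos: [0.6028, -0.3469, -0.0015]
tool_rot: [0.637, 0.771, 0.0, 0.001]
ft_force: [-0.5, 0.6, -0.4]
grip_width: 0.0854
grasp_force: 0.0
```

Emit:
drive_tool(
  slide=[
    [0, 0, 0],
    [0, 0, 0],
    [0, 0, 0],
    [0, 0, 0],
    [0, 0, 0],
    [0, 0, 0],
    [0, 0, 0],
    [0, 0, 0],
  ],
  rotation=[
    [0, 0, 0],
    [0, 0, 0],
    [0, 0, 0],
    [0, 0, 0],
    [0, 0, 0],
    [0, 0, 0],
    [0, 0, 0],
    [0, 0, 0],
  ],
  gripper=0,
)

```text
clock: 9.25
eef_pos: [0.603, -0.347, -0.001]
tool_rot: [0.637, 0.771, 0.0, 0.001]
ft_force: [0.9, 0.4, 6.5]
grip_width: 0.0548
grasp_force: 66.6
```

Emit:
drive_tool(
  slide=[
    [0, 0, -0.15],
    [0, 0, -0.35],
    [0.15, 0, -0.55],
    [0.33, -0.01, -0.75],
    [0.5, -0.01, -0.8],
    [0.68, -0.02, -0.8],
    [0.85, -0.02, -0.8],
    [0.94, -0.02, -0.8],
  ],
  rotation=[
    [0, 0, 0],
    [0, 0, 0],
    [0, 0, 0.1],
    [0, 0, 0.22],
    [0, 0, 0.35],
    [0, 0, 0.5],
    [0, 0, 0.588],
    [0, 0, 0.588],
  ],
)

```text
clock: 10.25
eef_pos: [0.5519, -0.1148, 0.1973]
tool_rot: [0.742, 0.67, -0.0, -0.001]
ft_force: [-0.2, -1.2, -0.6]
grip_width: 0.0548
grasp_force: 65.9
```

Emit:
drive_tool(
  slide=[
    [0.11, -0.03, 0],
    [0.22, -0.06, 0],
    [0.34, -0.09, 0],
    [0.45, -0.12, 0],
    [0.56, -0.15, 0],
    [0.68, -0.18, 0],
    [0.783, -0.2, 0],
    [0.783, -0.2, 0],
  ],
  rotation=[
    [0, 0, 0],
    [0, 0, 0],
    [0, 0, 0],
    [0, 0, 0],
    [0, 0, 0],
    [0, 0, 0],
    [0, 0, 0],
    [0, 0, 0],
  ],
)

```text
clock: 11.25
eef_pos: [0.5233, 0.0841, 0.1973]
tool_rot: [0.742, 0.671, -0.0, -0.0]
ft_force: [0.5, 0.6, -0.3]
grip_width: 0.055
grasp_force: 65.9
```

Run:
```python
from h import *
st(); c=snap('wrist','w2');
```

```text
11.25 tcp [0.5233 0.0841 0.1973] q [ 7.418e-01  6.706e-01 -4.000e-04 -1.000e-04] w 0.055 F [ 0.5  0.6 -0.3] gf 65.90380668640137
j [ 0.16   0.317  0.019  1.274 -0.     1.831]
```

View pics/w2.png

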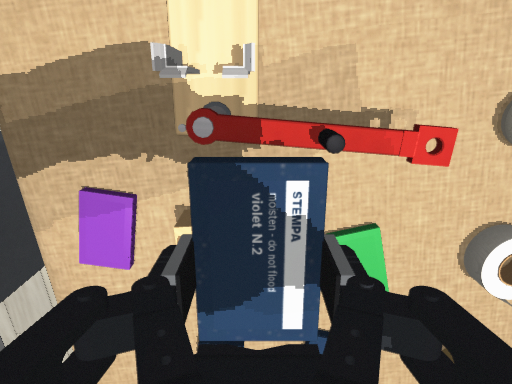

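The held tin spans about (190-327, 157-340) with its far edge clean. The guides are at (170,60) and (237,60), and the bar is open at the pivot (203,127). I'll measure the tin in the tool frame.

```bash
cat >> h.py <<'E'
def held(c,o):
    P=cloud(c);T=R.from_quat(o['tool_rot']);q=T.inv().apply((P-o['eef_pos']).reshape(-1,3))*1000
    hsv=cv2.cvtColor(c['image'],cv2.COLOR_RGB2HSV).reshape(-1,3)
    m=(abs(q[:,0])<60)&(abs(q[:,1])<32)&(q[:,2]>-25)&(q[:,2]<-8)&(hsv[:,2]>30)&(hsv[:,1]>80)&(hsv[:,0]>90)
    q=q[m];print(m.sum(),'tool z of top',np.percentile(q[:,2],[5,50,95]).round(1))
    t=q[abs(q[:,2]-np.median(q[:,2]))<2]
    for lo in(-22,-12,-2,8,18):
        s=t[abs(t[:,1]-lo)<4]; print('y',lo,'xmax',s[:,0].max().round(1),'xmin',s[:,0].min().round(1))
    for x in(20,30,40):
        s=t[abs(t[:,0]-x)<3]; print('x',x,'y',s[:,1].min().round(1),s[:,1].max().round(1))
E
python3 - <<'E'
from h import *
c=load('w2');o=bot.get_obs();held(c,o)
P=cloud(c)
m=(abs(P[...,2]-.0745)<.003)&(P[...,0]<.54)&(P[...,0]>.44)&(P[...,1]<.28)&(P[...,1]>.15)
n,l,s,ce=cv2.connectedComponentsWithStats(m.astype(np.uint8))
for i in range(1,n):
    if s[i,4]>20: p=P[l==i];print('g',ce[i].round(),cv2.minAreaRect((p[:,:2]*1000).astype(np.float32)))
E
```

```text
18896 tool z of top [-15.  -14.1 -13.1]
y -22 xmax 45.5 xmin -41.3
y -12 xmax 45.7 xmin -41.9
y -2 xmax 45.7 xmin -40.9
y 8 xmax 45.8 xmin -40.8
y 18 xmax 45.8 xmin -40.7
x 20 y -28.5 27.1
x 30 y -28.3 27.2
x 40 y -28.5 27.2
g [154.  56.] ((454.2236328125, 186.62014770507812), (19.65520668029785, 5.148289203643799), 85.25173950195312)
g [252.  56.] ((527.5371704101562, 178.76026916503906), (19.804250717163086, 3.8554303646087646), 83.8645248413086)
g [172.  75.] ((465.60113525390625, 172.78103637695312), (4.443286418914795, 20.30189323425293), 84.31674194335938)
g [234.  75.] ((513.2391967773438, 167.65185546875), (3.7128443717956543, 19.252925872802734), 84.23626708984375)
```

Emit:
drive_tool(
  slide=[
    [0.11, -0.035, 0],
    [0.22, -0.07, 0],
    [0.33, -0.105, 0],
    [0.44, -0.14, 0],
    [0.525, -0.168, 0],
    [0.525, -0.168, 0.15],
    [0.525, -0.168, 0.3],
    [0.525, -0.168, 0.389],
  ],
  rotation=[
    [0, 0, 0],
    [0, 0, 0],
    [0, 0, 0],
    [0, 0, 0],
    [0, 0, 0],
    [0, 0, 0],
    [0, 0, 0],
    [0, 0, 0],
  ],
)

```text
clock: 12.3
eef_pos: [0.4946, 0.2162, 0.0983]
tool_rot: [0.743, 0.669, -0.002, -0.0]
ft_force: [0.4, -0.7, -1.2]
grip_width: 0.055
grasp_force: 65.9
```

Run:
```python
from h import *
o=st(); c=snap('wrist','w3'); held(c,o)
P=cloud(c)
m=(abs(P[...,2]-.0745)<.003)&(P[...,0]<.54)&(P[...,0]>.44)&(P[...,1]<.34)&(P[...,1]>.15)
n,l,s,ce=cv2.connectedComponentsWithStats(m.astype(np.uint8))
for i in range(1,n):
    if s[i,4]>20: p=P[l==i];print('g',ce[i].round(),cv2.minAreaRect((p[:,:2]*1000).astype(np.float32)))
```

```text
12.3 tcp [0.4946 0.2162 0.0983] q [ 7.432e-01  6.691e-01 -1.600e-03 -1.000e-04] w 0.055 F [ 0.4 -0.7 -1.2] gf 65.875254124403
j [ 4.120e-01  4.140e-01 -1.110e-01  1.049e+00 -1.000e-03  2.088e+00]
18884 tool z of top [-15.  -14.1 -13.1]
y -22 xmax 44.7 xmin -41.8
y -12 xmax 44.7 xmin -41.8
y -2 xmax 44.7 xmin -42.5
y 8 xmax 44.8 xmin -41.6
y 18 xmax 44.9 xmin -41.5
x 20 y -28.3 27.5
x 30 y -28.3 27.3
x 40 y -28.5 27.4
g [258.  35.] ((504.2474670410156, 311.13311767578125), (30.24252700805664, 30.087650299072266), 84.06938171386719)
g [210. 119.] ((476.4284362792969, 275.6333923339844), (4.219915390014648, 20.03937339782715), 84.11727905273438)
g [306. 119.] ((524.0502319335938, 270.65966796875), (4.199636936187744, 19.905439376831055), 84.08365631103516)
g [186. 144.] ((462.5023498535156, 264.3938293457031), (19.92152976989746, 4.914111137390137), 84.31723022460938)
g [331. 145.] ((535.632080078125, 256.4241943359375), (20.2856502532959, 4.7357611656188965), 84.87222290039062)
```

Emit:
drive_tool(
  slide=[
    [0, 0, 0],
    [0, 0, 0.03],
    [0, 0, 0.06],
    [0, 0, 0.08],
    [0, 0, 0.08],
    [0, 0, 0.08],
    [0, 0, 0.08],
    [0, 0, 0.08],
  ],
  rotation=[
    [0, 0, 0],
    [0, 0, 0],
    [0, 0, 0],
    [0, 0, 0],
    [0, 0, 0],
    [0, 0, 0],
    [0, 0, 0],
    [0, 0, 0],
  ],
)

```text
clock: 13.35
eef_pos: [0.4952, 0.2181, 0.0807]
tool_rot: [0.743, 0.67, 0.0, 0.0]
ft_force: [0.0, 0.3, -1.3]
grip_width: 0.0547
grasp_force: 65.9
```

Run:
```python
from h import *
o=st(); c=snap('wrist','w4'); held(c,o)
```

```text
13.35 tcp [0.4952 0.2181 0.0807] q [7.427e-01 6.696e-01 2.000e-04 1.000e-04] w 0.0547 F [ 0.   0.3 -1.3] gf 65.89740112423897
j [ 0.415  0.432 -0.134  1.004 -0.     2.089]
18897 tool z of top [-15.1 -14.1 -13.1]
y -22 xmax 44.8 xmin -41.4
y -12 xmax 44.8 xmin -41.7
y -2 xmax 44.8 xmin -41.8
y 8 xmax 44.7 xmin -41.8
y 18 xmax 44.8 xmin -41.6
x 20 y -28.4 27.4
x 30 y -28.4 27.5
x 40 y -28.3 27.5
```

Emit:
drive_tool(
  slide=[
    [0.0075, 0, 0],
    [0.0075, 0, 0.02],
    [0.0075, 0, 0.06],
    [0.0075, 0, 0.11],
    [0.0075, 0, 0.16],
    [0.0075, 0, 0.21],
    [0.0075, 0, 0.25],
    [0.0075, 0, 0.283],
  ],
  rotation=[
    [0, 0, 0],
    [0, 0, 0],
    [0, 0, 0],
    [0, 0, 0],
    [0, 0, 0],
    [0, 0, 0],
    [0, 0, 0],
    [0, 0, 0],
  ],
)

```text
clock: 14.4
eef_pos: [0.4952, 0.2198, 0.009]
tool_rot: [0.743, 0.67, -0.0, -0.0]
ft_force: [-0.3, 0.7, -0.6]
grip_width: 0.055
grasp_force: 65.9
```

Emit:
drive_tool(
  slide=[
    [0, 0, 0],
    [0, 0, 0],
    [0, 0, 0],
    [0, 0, 0],
    [0, 0, 0],
    [0, 0, 0],
    [0, 0, 0],
    [0, 0, 0],
  ],
  rotation=[
    [0, 0, 0],
    [0, 0, 0],
    [0, 0, 0],
    [0, 0, 0],
    [0, 0, 0],
    [0, 0, 0],
    [0, 0, 0],
    [0, 0, 0],
  ],
)

```text
clock: 15.4
eef_pos: [0.4953, 0.2199, 0.0098]
tool_rot: [0.743, 0.67, -0.0, -0.0]
ft_force: [-0.4, 0.0, -1.3]
grip_width: 0.055
grasp_force: 65.9
```

Emit:
drive_tool(
  slide=[
    [0, 0, 0],
    [0, 0, 0],
    [0, 0, 0],
    [0, 0, -0.1],
    [0, 0, -0.3],
    [0, 0, -0.5],
    [0, 0, -0.75],
    [0, 0, -0.98],
  ],
  rotation=[
    [0, 0, 0],
    [0, 0, 0],
    [0, 0, 0],
    [0, 0, 0],
    [0, 0, 0],
    [0, 0, 0],
    [0, 0, 0],
    [0, 0, 0],
  ],
  gripper=1,
)

```text
clock: 16.4
eef_pos: [0.4952, 0.2198, 0.2571]
tool_rot: [0.743, 0.67, 0.0, 0.0]
ft_force: [1.4, 0.5, 0.2]
grip_width: 0.0854
grasp_force: 0.0
```

Emit:
drive_tool(
  slide=[
    [-0.1, 0.01, 0],
    [-0.25, 0.03, 0],
    [-0.4, 0.05, 0],
    [-0.55, 0.07, 0],
    [-0.7, 0.08, 0],
    [-0.85, 0.1, 0],
    [-0.99, 0.12, 0],
    [-0.99, 0.12, 0],
  ],
  rotation=[
    [0, 0, 0],
    [0, 0, 0],
    [0, 0, 0],
    [0, 0, 0],
    [0, 0, 0],
    [0, 0, 0],
    [0, 0, 0],
    [0, 0, 0],
  ],
)

```text
clock: 17.4
eef_pos: [0.4995, -0.0314, 0.2548]
tool_rot: [0.744, 0.668, -0.0, 0.0]
ft_force: [-0.4, -0.2, -1.3]
grip_width: 0.0852
grasp_force: 0.0
```

Emit:
drive_tool(
  slide=[
    [-0.15, 0.02, 0],
    [-0.3, 0.04, 0],
    [-0.45, 0.06, 0],
    [-0.6, 0.08, 0],
    [-0.75, 0.09, 0],
    [-0.9, 0.11, 0],
    [-0.99, 0.12, 0],
    [-0.99, 0.12, 0],
  ],
  rotation=[
    [0, 0, 0],
    [0, 0, 0],
    [0, 0, 0],
    [0, 0, 0],
    [0, 0, 0],
    [0, 0, 0],
    [0, 0, 0],
    [0, 0, 0],
  ],
)

```text
clock: 18.4
eef_pos: [0.5039, -0.2792, 0.2544]
tool_rot: [0.743, 0.669, 0.0, -0.0]
ft_force: [-0.4, 0.8, 0.2]
grip_width: 0.0856
grasp_force: 0.0
```

Run:
```python
from h import *
o=st(); c=snap('wrist','w5'); tins(c)
```

```text
18.4 tcp [ 0.5039 -0.2792  0.2544] q [ 7.432e-01  6.690e-01  1.000e-04 -4.000e-04] w 0.0856 F [-0.4  0.8  0.2] gf 0.0
j [-0.506  0.388  0.271  1.454  0.     1.17 ]
px [197.  68.] hsv [107. 144.  69.] c [ 446.2 -181.3] size [86.3 56.2] long heading 78.4 0.0131
px [339.  74.] hsv [107. 143.  75.] c [ 600.7 -203.8] size [86.3 56.2] long heading 70.6 0.0131
px [216. 202.] hsv [107. 142.  77.] c [ 446.  -337.9] size [86.5 56.2] long heading 87.3 0.0131
px [443. 229.] hsv [139. 163. 150.] c [ 725.2 -403.2] size [86.  57.5] long heading 58.3 0.013
```

One tin was knocked aside and is now at (.601,-.204). I'll pick it next.

Emit:
drive_tool(
  slide=[
    [0.1, 0.1, 0],
    [0.2, 0.2, 0.15],
    [0.3, 0.31, 0.35],
    [0.34, 0.354, 0.55],
    [0.34, 0.354, 0.75],
    [0.34, 0.354, 0.88],
    [0.34, 0.354, 0.97],
    [0.34, 0.354, 1.0],
  ],
  rotation=[
    [0, 0, 0.15],
    [0, 0, 0.3],
    [0, 0, 0.468],
    [0, 0, 0.468],
    [0, 0, 0.468],
    [0, 0, 0.468],
    [0, 0, 0.468],
    [0, 0, 0.468],
  ],
)

```text
clock: 19.45
eef_pos: [0.5995, -0.2011, 0.0032]
tool_rot: [0.815, 0.579, -0.001, -0.002]
ft_force: [-0.0, -0.1, 0.3]
grip_width: 0.0855
grasp_force: 0.0
```

Emit:
drive_tool(
  slide=[
    [0, 0, 0],
    [0, 0, 0],
    [0, 0, 0],
    [0, 0, 0],
    [0, 0, 0],
    [0, 0, 0],
    [0, 0, 0],
    [0, 0, 0],
  ],
  rotation=[
    [0, 0, 0],
    [0, 0, 0],
    [0, 0, 0],
    [0, 0, 0],
    [0, 0, 0],
    [0, 0, 0],
    [0, 0, 0],
    [0, 0, 0],
  ],
  gripper=0,
)

```text
clock: 20.45
eef_pos: [0.6023, -0.2034, 0.0072]
tool_rot: [0.816, 0.578, 0.001, 0.001]
ft_force: [-1.5, 1.9, 6.4]
grip_width: 0.0535
grasp_force: 75.4
```

Emit:
drive_tool(
  slide=[
    [0, 0, -0.1],
    [0, 0, -0.25],
    [0.1, -0.08, -0.45],
    [0.25, -0.2, -0.65],
    [0.4, -0.33, -0.77],
    [0.55, -0.45, -0.77],
    [0.724, -0.594, -0.77],
    [0.724, -0.594, -0.77],
  ],
  rotation=[
    [0, 0, 0],
    [0, 0, 0],
    [0, 0, -0.1],
    [0, 0, -0.2],
    [0, 0, -0.3],
    [0, 0, -0.4],
    [0, 0, -0.468],
    [0, 0, -0.468],
  ],
)

```text
clock: 21.45
eef_pos: [0.5192, 0.0197, 0.1982]
tool_rot: [0.741, 0.672, 0.0, -0.0]
ft_force: [0.4, -1.4, -0.4]
grip_width: 0.0535
grasp_force: 75.5
```

Run:
```python
from h import *
o=st(); c=snap('wrist','w6'); held(c,o)
```

```text
21.45 tcp [0.5192 0.0197 0.1982] q [ 7.409e-01  6.716e-01  4.000e-04 -0.000e+00] w 0.0535 F [ 0.4 -1.4 -0.4] gf 75.50177913042717
j [ 3.800e-02  2.950e-01 -9.000e-03  1.266e+00  1.000e-03  1.706e+00]
9 tool z of top [-18.1  -8.5  -8.1]
y -22 xmax 12.2 xmin 12.2Traceback (most recent call last):
  File "<stdin>", line 2, in <module>
  File "h.py", line 35, in held
    s=t[abs(t[:,1]-lo)<4]; print('y',lo,'xmax',s[:,0].max().round(1),'xmin',s[:,0].min().round(1))
                                               ~~~~~~~~~~^^
    return umr_maximum(a, axis, None, out, keepdims, initial, where)
ValueError: zero-size array to reduction operation maximum which has no identity
```

View pics/w6.png

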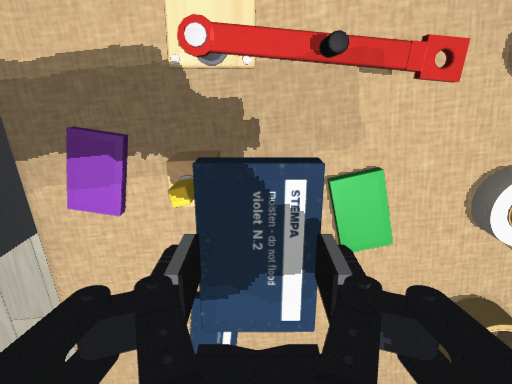

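The tin is held lower in the fingers, spanning (195-325, 157-332). I'll widen the measuring range.

```bash
sed -i 's/(q\[:,2\]<-8)/(q[:,2]<0)/; s/s=t\[abs(t\[:,1\]-lo)<4\];/s=t[abs(t[:,1]-lo)<4]\n        if len(s)<9: continue\n        /' h.py
cat >> h.py <<'E'
def lev(c,o):
    P=cloud(c);T=R.from_quat(o['tool_rot']);q=T.inv().apply((P-o['eef_pos']).reshape(-1,3))*1000
    m=(abs(q[:,0])<36)&(abs(q[:,1])<22)&(q[:,2]>-25)&(q[:,2]<0);q=q[m]
    q=q[abs(q[:,2]-np.median(q[:,2]))<4]
    print('plane dz/dx,dz/dy,z0',np.linalg.lstsq(np.c_[q[:,:2],np.ones(len(q))],q[:,2],rcond=None)[0].round(4))
E
python3 - <<'E'
from h import *
o=bot.get_obs(); c=load('w6'); held(c,o);lev(c,o)
E
```

```text
Traceback (most recent call last):
  File "h.py", line 37
    print('y',lo,'xmax',s[:,0].max().round(1),'xmin',s[:,0].min().round(1))
IndentationError: unexpected indent
```

```bash
sed -i "37s/^ *//;37s/^/        /" h.py
python3 - <<'E'
from h import *
o=bot.get_obs(); c=load('w6'); held(c,o);lev(c,o)
E
```

```text
16705 tool z of top [-6.9 -6.  -4.9]
y -22 xmax 44.4 xmin -42.4
y -12 xmax 44.4 xmin -42.1
y -2 xmax 44.5 xmin -41.7
y 8 xmax 44.3 xmin -42.6
y 18 xmax 44.5 xmin -42.0
x 20 y -29.1 26.7
x 30 y -29.1 26.6
x 40 y -29.4 26.7
plane dz/dx,dz/dy,z0 [-1.2000e-03  9.9000e-03 -5.9708e+00]
```

Emit:
drive_tool(
  slide=[
    [0.12, -0.03, 0],
    [0.25, -0.06, 0],
    [0.38, -0.09, 0],
    [0.51, -0.11, 0],
    [0.65, -0.14, 0],
    [0.75, -0.165, 0],
    [0.789, -0.172, 0],
    [0.789, -0.172, 0.1],
  ],
  rotation=[
    [0, 0, 0.012],
    [0, 0, 0.012],
    [0, 0, 0.012],
    [0, 0, 0.012],
    [0, 0, 0.012],
    [0, 0, 0.012],
    [0, 0, 0.012],
    [0, 0, 0.012],
  ],
)

```text
clock: 22.5
eef_pos: [0.5005, 0.2175, 0.174]
tool_rot: [0.745, 0.667, 0.002, 0.001]
ft_force: [0.4, -0.3, -1.1]
grip_width: 0.0534
grasp_force: 75.5
```

Emit:
drive_tool(
  slide=[
    [0, 0, 0.08],
    [0, 0, 0.18],
    [0, 0, 0.27],
    [0, 0, 0.33],
    [0, 0, 0.345],
    [0, 0, 0.345],
    [0, 0, 0.345],
    [0, 0, 0.345],
  ],
  rotation=[
    [0, 0, 0],
    [0, 0, 0],
    [0, 0, 0],
    [0, 0, 0],
    [0, 0, 0],
    [0, 0, 0],
    [0, 0, 0],
    [0, 0, 0],
  ],
)

```text
clock: 23.5
eef_pos: [0.4986, 0.2176, 0.0868]
tool_rot: [0.745, 0.667, 0.001, 0.0]
ft_force: [0.3, -0.4, -1.4]
grip_width: 0.0536
grasp_force: 75.5
```

Run:
```python
from h import *
o=st(); c=snap('wrist','w7'); held(c,o);lev(c,o)
```

```text
23.5 tcp [0.4986 0.2176 0.0868] q [7.447e-01 6.674e-01 7.000e-04 3.000e-04] w 0.0536 F [ 0.3 -0.4 -1.4] gf 75.49135019187815
j [ 0.411  0.429 -0.12   1.02  -0.     2.092]
16699 tool z of top [-6.8 -5.9 -4.9]
y -22 xmax 42.9 xmin -44.0
y -12 xmax 42.9 xmin -43.7
y -2 xmax 42.8 xmin -44.4
y 8 xmax 42.7 xmin -43.8
y 18 xmax 42.8 xmin -43.0
x 20 y -28.0 27.8
x 30 y -27.9 27.8
x 40 y -28.0 28.0
plane dz/dx,dz/dy,z0 [ 1.0000e-04  7.5000e-03 -5.9184e+00]
```

Emit:
drive_tool(
  slide=[
    [0.0155, -0.0175, 0],
    [0.0155, -0.0175, 0],
    [0.0155, -0.0175, 0.04],
    [0.0155, -0.0175, 0.08],
    [0.0155, -0.0175, 0.12],
    [0.0155, -0.0175, 0.16],
    [0.0155, -0.0175, 0.2],
    [0.0155, -0.0175, 0.219],
  ],
  rotation=[
    [0, 0, -0.01],
    [0, 0, -0.01],
    [0, 0, -0.01],
    [0, 0, -0.01],
    [0, 0, -0.01],
    [0, 0, -0.01],
    [0, 0, -0.01],
    [0, 0, -0.01],
  ],
)

```text
clock: 24.55
eef_pos: [0.4939, 0.2215, 0.0304]
tool_rot: [0.743, 0.669, -0.0, -0.0]
ft_force: [-0.1, 1.0, -0.6]
grip_width: 0.0534
grasp_force: 75.5
```

Emit:
drive_tool(
  slide=[
    [0, 0, 0],
    [0, 0, 0],
    [0, 0, 0],
    [0, 0, 0],
    [0, 0, 0],
    [0, 0, 0],
    [0, 0, 0],
    [0, 0, 0],
  ],
  rotation=[
    [0, 0, 0],
    [0, 0, 0],
    [0, 0, 0],
    [0, 0, 0],
    [0, 0, 0],
    [0, 0, 0],
    [0, 0, 0],
    [0, 0, 0],
  ],
)

```text
clock: 25.55
eef_pos: [0.4941, 0.2216, 0.0313]
tool_rot: [0.743, 0.669, -0.0, -0.0]
ft_force: [-0.6, 0.6, -0.9]
grip_width: 0.0535
grasp_force: 75.5
```

Run:
```python
from h import *
o=st(); c=snap('wrist','w8'); held(c,o);lev(c,o)
```

```text
25.55 tcp [0.4941 0.2216 0.0313] q [ 0.7431  0.6692 -0.     -0.    ] w 0.0535 F [-0.6  0.6 -0.9] gf 75.50930443801917
j [ 0.422  0.49  -0.19   0.891 -0.     2.097]
16022 tool z of top [-6.8 -5.9 -4.8]
y -22 xmax 38.0 xmin -44.1
y -12 xmax 42.8 xmin -43.7
y -2 xmax 42.9 xmin -43.4
y 8 xmax 42.8 xmin -43.2
y 18 xmax 42.7 xmin -44.3
x 20 y -28.0 27.7
x 30 y -28.2 27.7
x 40 y -28.1 27.6
plane dz/dx,dz/dy,z0 [ 1.0000e-04  7.0000e-03 -5.8945e+00]
```

Emit:
drive_tool(
  slide=[
    [0, 0, 0],
    [0, 0, 0],
    [0, 0, 0],
    [0, 0, -0.1],
    [0, 0, -0.3],
    [0, 0, -0.5],
    [0, 0, -0.7],
    [0, 0, -0.92],
  ],
  rotation=[
    [0, 0, 0],
    [0, 0, 0],
    [0, 0, 0],
    [0, 0, 0],
    [0, 0, 0],
    [0, 0, 0],
    [0, 0, 0],
    [0, 0, 0],
  ],
  gripper=1,
)

```text
clock: 26.6
eef_pos: [0.4937, 0.2214, 0.2627]
tool_rot: [0.743, 0.669, -0.0, -0.0]
ft_force: [0.5, 1.4, 0.4]
grip_width: 0.0852
grasp_force: 0.0
```

Emit:
drive_tool(
  slide=[
    [-0.1, 0, 0],
    [-0.25, 0.01, 0],
    [-0.4, 0.01, 0],
    [-0.55, 0.02, 0],
    [-0.7, 0.02, 0],
    [-0.85, 0.02, 0],
    [-0.983, 0.023, 0],
    [-0.983, 0.023, 0],
  ],
  rotation=[
    [0, 0, 0],
    [0, 0, 0],
    [0, 0, 0],
    [0, 0, 0],
    [0, 0, 0],
    [0, 0, 0],
    [0, 0, 0],
    [0, 0, 0],
  ],
)

```text
clock: 27.6
eef_pos: [0.474, -0.0251, 0.2614]
tool_rot: [0.744, 0.668, 0.0, 0.0]
ft_force: [0.4, 0.1, -0.2]
grip_width: 0.085
grasp_force: 0.0
```

Emit:
drive_tool(
  slide=[
    [-0.15, 0, 0],
    [-0.3, 0.01, 0],
    [-0.45, 0.01, 0],
    [-0.6, 0.01, 0],
    [-0.75, 0.01, 0],
    [-0.88, 0.014, 0],
    [-0.904, 0.014, 0],
    [-0.904, 0.014, 0],
  ],
  rotation=[
    [0, 0, 0],
    [0, 0, 0],
    [0, 0, 0],
    [0, 0, 0],
    [0, 0, 0],
    [0, 0, 0],
    [0, 0, 0],
    [0, 0, 0],
  ],
)

```text
clock: 28.6
eef_pos: [0.4543, -0.2478, 0.2611]
tool_rot: [0.743, 0.669, 0.0, -0.0]
ft_force: [-0.7, -0.7, -0.6]
grip_width: 0.0851
grasp_force: 0.0
```

Run:
```python
from h import *
o=st(); c=snap('wrist','w9'); tins(c)
c=snap('top','top2'); tins(c,amin=80)
```

```text
28.6 tcp [ 0.4543 -0.2478  0.2611] q [ 7.430e-01  6.693e-01  2.000e-04 -4.000e-04] w 0.0851 F [-0.7 -0.7 -0.6] gf 0.0
j [-5.000e-01  2.660e-01  1.160e-01  1.421e+00  1.000e-03  1.175e+00]
px [245.  92.] hsv [107. 144.  69.] c [ 446.  -181.1] size [86.3 56.1] long heading 78.4 0.0131
px [259. 219.] hsv [107. 142.  75.] c [ 445.8 -337.7] size [86.7 56.2] long heading 87.2 0.0131
px [477. 245.] hsv [139. 165. 143.] c [ 725.1 -403. ] size [86.2 57.3] long heading 58.4 0.0131
```

Emit:
drive_tool(
  slide=[
    [0.08, -0.02, 0.1],
    [0.16, -0.04, 0.25],
    [0.262, -0.061, 0.4],
    [0.262, -0.061, 0.55],
    [0.262, -0.061, 0.7],
    [0.262, -0.061, 0.85],
    [0.262, -0.061, 0.96],
    [0.262, -0.061, 1.0],
  ],
  rotation=[
    [0, 0, 0.1],
    [0, 0, 0.196],
    [0, 0, 0.196],
    [0, 0, 0.196],
    [0, 0, 0.196],
    [0, 0, 0.196],
    [0, 0, 0.196],
    [0, 0, 0.196],
  ],
)

```text
clock: 29.7
eef_pos: [0.4448, -0.1802, 0.01]
tool_rot: [0.774, 0.633, -0.001, -0.001]
ft_force: [0.2, -0.3, 0.2]
grip_width: 0.0853
grasp_force: 0.0
```

Emit:
drive_tool(
  slide=[
    [0, 0, 0.048],
    [0, 0, 0.048],
    [0, 0, 0.048],
    [0, 0, 0.048],
    [0, 0, 0.048],
    [0, 0, 0.048],
    [0, 0, 0.048],
    [0, 0, 0.048],
  ],
  rotation=[
    [0, 0, 0],
    [0, 0, 0],
    [0, 0, 0],
    [0, 0, 0],
    [0, 0, 0],
    [0, 0, 0],
    [0, 0, 0],
    [0, 0, 0],
  ],
  gripper=0,
)

```text
clock: 30.7
eef_pos: [0.4459, -0.1818, -0.0006]
tool_rot: [0.775, 0.632, 0.0, 0.0]
ft_force: [-0.3, 0.3, 0.9]
grip_width: 0.0547
grasp_force: 65.1
```

Emit:
drive_tool(
  slide=[
    [0, 0, -0.12],
    [0, 0, -0.3],
    [0.1, -0.01, -0.5],
    [0.22, -0.02, -0.7],
    [0.35, -0.03, -0.8],
    [0.5, -0.04, -0.8],
    [0.643, -0.05, -0.8],
    [0.643, -0.05, -0.8],
  ],
  rotation=[
    [0, 0, 0],
    [0, 0, 0],
    [0, 0, -0.1],
    [0, 0, -0.197],
    [0, 0, -0.197],
    [0, 0, -0.197],
    [0, 0, -0.197],
    [0, 0, -0.197],
  ],
)

```text
clock: 31.7
eef_pos: [0.4659, -0.0199, 0.1992]
tool_rot: [0.742, 0.671, 0.0, -0.0]
ft_force: [-0.4, -1.0, -0.2]
grip_width: 0.0547
grasp_force: 64.9
```

Emit:
drive_tool(
  slide=[
    [0.1, 0, 0],
    [0.25, 0, 0],
    [0.4, 0.01, 0],
    [0.55, 0.01, 0],
    [0.7, 0.01, 0],
    [0.85, 0.01, 0],
    [0.95, 0.013, 0],
    [0.979, 0.013, 0],
  ],
  rotation=[
    [0, 0, 0],
    [0, 0, 0],
    [0, 0, 0],
    [0, 0, 0],
    [0, 0, 0],
    [0, 0, 0],
    [0, 0, 0],
    [0, 0, 0],
  ],
)

```text
clock: 32.7
eef_pos: [0.4947, 0.2216, 0.1987]
tool_rot: [0.743, 0.67, -0.0, 0.0]
ft_force: [-0.3, -0.3, -1.2]
grip_width: 0.0551
grasp_force: 64.9
```

Emit:
drive_tool(
  slide=[
    [0, 0, 0],
    [0, 0, 0.1],
    [0, 0, 0.25],
    [0, 0, 0.4],
    [0, 0, 0.46],
    [0, 0, 0.46],
    [0, 0, 0.46],
    [0, 0, 0.46],
  ],
  rotation=[
    [0, 0, 0],
    [0, 0, 0],
    [0, 0, 0],
    [0, 0, 0],
    [0, 0, 0],
    [0, 0, 0],
    [0, 0, 0],
    [0, 0, 0],
  ],
)

```text
clock: 33.7
eef_pos: [0.4958, 0.2217, 0.0859]
tool_rot: [0.743, 0.669, 0.001, 0.001]
ft_force: [-0.2, -0.7, -1.5]
grip_width: 0.0549
grasp_force: 64.9
```

```bash
cat >> h.py <<'E'
C=np.array([.4947,.2217]);YAW=-.1035
def corr(c,o):
    P=cloud(c);T=R.from_quat(o['tool_rot']);q=T.inv().apply((P-o['eef_pos']).reshape(-1,3))*1000
    m=(abs(q[:,0])<36)&(abs(q[:,1])<22)&(q[:,2]>-25)&(q[:,2]<0);zt=np.median(q[m][:,2])
    print('bottom below TCP mm',round(zt+14,1),'yaw err (tool turn, rad)',round(float(np.arctan2(T.apply([0,1,0])[1],T.apply([0,1,0])[0])-YAW),4))
    print('rack - TCP in tool mm',(T.inv().apply(np.r_[C-o['eef_pos'][:2],0])*1000).round(1))
E
python3 - <<'E'
from h import *
o=st(); c=snap('wrist','w10'); held(c,o);lev(c,o);corr(c,o)
E
```

```text
33.7 tcp [0.4958 0.2217 0.0859] q [7.429e-01 6.694e-01 1.500e-03 5.000e-04] w 0.0549 F [-0.2 -0.7 -1.5] gf 64.88056227564812
j [ 0.421  0.428 -0.125  1.015 -0.     2.095]
19169 tool z of top [-14.5 -13.6 -12.4]
y -22 xmax 44.0 xmin -42.3
y -12 xmax 43.9 xmin -42.5
y -2 xmax 43.8 xmin -43.1
y 8 xmax 43.9 xmin -42.8
y 18 xmax 43.9 xmin -42.4
x 20 y -28.3 27.3
x 30 y -28.4 27.4
x 40 y -28.4 27.6
plane dz/dx,dz/dy,z0 [ 3.00000e-04 -7.00000e-04 -1.36687e+01]
bottom below TCP mm 0.3 yaw err (tool turn, rad) -0.0006
rack - TCP in tool mm [-0.1 -1.  -0. ]
```

Emit:
drive_tool(
  slide=[
    [-0.0036, -0.002, 0],
    [-0.0036, -0.002, 0],
    [-0.0036, -0.002, 0.04],
    [-0.0036, -0.002, 0.08],
    [-0.0036, -0.002, 0.12],
    [-0.0036, -0.002, 0.15],
    [-0.0036, -0.002, 0.18],
    [-0.0036, -0.002, 0.19],
  ],
  rotation=[
    [0, 0, 0],
    [0, 0, 0],
    [0, 0, 0],
    [0, 0, 0],
    [0, 0, 0],
    [0, 0, 0],
    [0, 0, 0],
    [0, 0, 0],
  ],
)

```text
clock: 34.75
eef_pos: [0.4938, 0.2204, 0.0362]
tool_rot: [0.743, 0.669, -0.0, -0.0]
ft_force: [-0.5, 0.7, -0.5]
grip_width: 0.0551
grasp_force: 64.9
```

Emit:
drive_tool(
  slide=[
    [0, 0, 0],
    [0, 0, 0],
    [0, 0, 0],
    [0, 0, 0],
    [0, 0, 0],
    [0, 0, 0],
    [0, 0, 0],
    [0, 0, 0],
  ],
  rotation=[
    [0, 0, 0],
    [0, 0, 0],
    [0, 0, 0],
    [0, 0, 0],
    [0, 0, 0],
    [0, 0, 0],
    [0, 0, 0],
    [0, 0, 0],
  ],
)

```text
clock: 35.75
eef_pos: [0.494, 0.2205, 0.0368]
tool_rot: [0.743, 0.669, 0.0, -0.0]
ft_force: [0.3, 0.2, -1.1]
grip_width: 0.0549
grasp_force: 64.9
```

Emit:
drive_tool(
  slide=[
    [0, 0, 0],
    [0, 0, 0],
    [0, 0, 0],
    [0, 0, -0.1],
    [0, 0, -0.3],
    [0, 0, -0.5],
    [0, 0, -0.7],
    [0, 0, -0.9],
  ],
  rotation=[
    [0, 0, 0],
    [0, 0, 0],
    [0, 0, 0],
    [0, 0, 0],
    [0, 0, 0],
    [0, 0, 0],
    [0, 0, 0],
    [0, 0, 0],
  ],
  gripper=1,
)

```text
clock: 36.75
eef_pos: [0.4938, 0.2204, 0.2636]
tool_rot: [0.743, 0.669, 0.0, 0.0]
ft_force: [0.8, 0.2, -1.1]
grip_width: 0.0853
grasp_force: 0.0
```

Emit:
drive_tool(
  slide=[
    [-0.1, 0, 0],
    [-0.25, 0.01, 0],
    [-0.4, 0.01, 0],
    [-0.55, 0.01, 0],
    [-0.7, 0.02, 0],
    [-0.85, 0.02, 0],
    [-0.963, 0.02, 0],
    [-0.963, 0.02, 0],
  ],
  rotation=[
    [0, 0, 0],
    [0, 0, 0],
    [0, 0, 0],
    [0, 0, 0],
    [0, 0, 0],
    [0, 0, 0],
    [0, 0, 0],
    [0, 0, 0],
  ],
)

```text
clock: 37.75
eef_pos: [0.4737, -0.021, 0.2619]
tool_rot: [0.744, 0.668, 0.0, 0.0]
ft_force: [-0.4, 0.0, -0.2]
grip_width: 0.0855
grasp_force: 0.0
```

Emit:
drive_tool(
  slide=[
    [-0.15, 0, 0],
    [-0.3, 0.01, 0],
    [-0.45, 0.01, 0],
    [-0.6, 0.01, 0],
    [-0.75, 0.02, 0],
    [-0.9, 0.02, 0],
    [-0.963, 0.02, 0],
    [-0.963, 0.02, 0],
  ],
  rotation=[
    [0, 0, -0.05],
    [0, 0, -0.11],
    [0, 0, -0.11],
    [0, 0, -0.11],
    [0, 0, -0.11],
    [0, 0, -0.11],
    [0, 0, -0.11],
    [0, 0, -0.11],
  ],
)

```text
clock: 38.75
eef_pos: [0.4541, -0.2594, 0.2615]
tool_rot: [0.724, 0.689, 0.0, -0.0]
ft_force: [0.2, -0.3, -0.6]
grip_width: 0.0858
grasp_force: 0.0
```

Run:
```python
from h import *
o=st(); c=snap('wrist','w11'); tins(c)
```

```text
38.75 tcp [ 0.4541 -0.2594  0.2615] q [ 7.245e-01  6.893e-01  2.000e-04 -4.000e-04] w 0.0858 F [ 0.2 -0.3 -0.6] gf 0.0
j [-5.190e-01  2.770e-01  1.310e-01  1.426e+00  1.000e-03  1.101e+00]
px [255. 211.] hsv [107. 143.  73.] c [ 445.8 -338.2] size [85.5 56.2] long heading 87.2 0.0131
px [470. 248.] hsv [139. 165. 140.] c [ 725.2 -403. ] size [86.2 57.1] long heading 58.4 0.0131
```

Emit:
drive_tool(
  slide=[
    [-0.1, -0.01, 0.1],
    [-0.2, -0.017, 0.25],
    [-0.316, -0.017, 0.4],
    [-0.316, -0.017, 0.55],
    [-0.316, -0.017, 0.7],
    [-0.316, -0.017, 0.85],
    [-0.316, -0.017, 0.96],
    [-0.316, -0.017, 1.0],
  ],
  rotation=[
    [0, 0, 0],
    [0, 0, 0],
    [0, 0, 0],
    [0, 0, 0],
    [0, 0, 0],
    [0, 0, 0],
    [0, 0, 0],
    [0, 0, 0],
  ],
)

```text
clock: 39.8
eef_pos: [0.4453, -0.3358, 0.0102]
tool_rot: [0.723, 0.69, -0.0, -0.002]
ft_force: [0.3, 0.7, -0.3]
grip_width: 0.0854
grasp_force: 0.0
```

Emit:
drive_tool(
  slide=[
    [0, 0, 0.048],
    [0, 0, 0.048],
    [0, 0, 0.048],
    [0, 0, 0.048],
    [0, 0, 0.048],
    [0, 0, 0.048],
    [0, 0, 0.048],
    [0, 0, 0.048],
  ],
  rotation=[
    [0, 0, 0],
    [0, 0, 0],
    [0, 0, 0],
    [0, 0, 0],
    [0, 0, 0],
    [0, 0, 0],
    [0, 0, 0],
    [0, 0, 0],
  ],
  gripper=0,
)

```text
clock: 40.8
eef_pos: [0.4458, -0.3383, -0.0001]
tool_rot: [0.724, 0.69, -0.0, 0.0]
ft_force: [-0.3, -0.1, -0.6]
grip_width: 0.0548
grasp_force: 65.2
```

Emit:
drive_tool(
  slide=[
    [0, 0, -0.12],
    [0, 0, -0.3],
    [0.12, 0.01, -0.5],
    [0.28, 0.02, -0.7],
    [0.44, 0.03, -0.8],
    [0.6, 0.04, -0.8],
    [0.763, 0.043, -0.8],
    [0.763, 0.043, -0.8],
  ],
  rotation=[
    [0, 0, 0],
    [0, 0, 0],
    [0, 0, 0.05],
    [0, 0, 0.11],
    [0, 0, 0.11],
    [0, 0, 0.11],
    [0, 0, 0.11],
    [0, 0, 0.11],
  ],
)

```text
clock: 41.8
eef_pos: [0.4657, -0.1458, 0.2]
tool_rot: [0.741, 0.671, 0.0, -0.0]
ft_force: [0.3, -0.1, -0.9]
grip_width: 0.0548
grasp_force: 65.1
```

Emit:
drive_tool(
  slide=[
    [0.11, 0, 0],
    [0.22, -0.01, 0],
    [0.33, -0.01, 0],
    [0.44, -0.01, 0],
    [0.55, -0.015, 0],
    [0.66, -0.015, 0],
    [0.762, -0.019, 0],
    [0.762, -0.019, 0],
  ],
  rotation=[
    [0, 0, 0],
    [0, 0, 0],
    [0, 0, 0],
    [0, 0, 0],
    [0, 0, 0],
    [0, 0, 0],
    [0, 0, 0],
    [0, 0, 0],
  ],
)

```text
clock: 42.8
eef_pos: [0.4812, 0.0423, 0.1996]
tool_rot: [0.742, 0.67, -0.0, 0.0]
ft_force: [-0.2, -0.5, -0.2]
grip_width: 0.0548
grasp_force: 65.1
```

Emit:
drive_tool(
  slide=[
    [0.11, 0, 0],
    [0.22, -0.01, 0],
    [0.33, -0.01, 0],
    [0.44, -0.01, 0],
    [0.55, -0.015, 0],
    [0.66, -0.015, 0],
    [0.719, -0.019, 0],
    [0.719, -0.019, 0],
  ],
  rotation=[
    [0, 0, 0],
    [0, 0, 0],
    [0, 0, 0],
    [0, 0, 0],
    [0, 0, 0],
    [0, 0, 0],
    [0, 0, 0],
    [0, 0, 0],
  ],
)

```text
clock: 43.8
eef_pos: [0.495, 0.2208, 0.1995]
tool_rot: [0.743, 0.67, -0.0, 0.0]
ft_force: [-0.7, -0.9, -0.1]
grip_width: 0.055
grasp_force: 65.1
```

Emit:
drive_tool(
  slide=[
    [0, 0, 0],
    [0, 0, 0.1],
    [0, 0, 0.25],
    [0, 0, 0.4],
    [0, 0, 0.44],
    [0, 0, 0.44],
    [0, 0, 0.44],
    [0, 0, 0.44],
  ],
  rotation=[
    [0, 0, 0],
    [0, 0, 0],
    [0, 0, 0],
    [0, 0, 0],
    [0, 0, 0],
    [0, 0, 0],
    [0, 0, 0],
    [0, 0, 0],
  ],
)

```text
clock: 44.8
eef_pos: [0.496, 0.2215, 0.0914]
tool_rot: [0.743, 0.669, 0.001, 0.001]
ft_force: [-0.7, 0.7, -0.8]
grip_width: 0.0552
grasp_force: 65.1
```

Run:
```python
from h import *
o=st(); c=snap('wrist','w12'); held(c,o);lev(c,o);corr(c,o)
```

```text
44.8 tcp [0.496  0.2215 0.0914] q [7.429e-01 6.694e-01 1.500e-03 5.000e-04] w 0.0552 F [-0.7  0.7 -0.8] gf 65.06850913167
j [ 0.42   0.422 -0.118  1.028 -0.     2.095]
18957 tool z of top [-14.1 -13.1 -11.9]
y -22 xmax 42.4 xmin -44.2
y -12 xmax 42.5 xmin -44.4
y -2 xmax 42.6 xmin -44.9
y 8 xmax 42.6 xmin -44.7
y 18 xmax 42.5 xmin -44.3
x 20 y -28.3 27.3
x 30 y -28.3 27.5
x 40 y -28.5 27.5
plane dz/dx,dz/dy,z0 [ 1.10000e-03 -0.00000e+00 -1.32128e+01]
bottom below TCP mm 0.8 yaw err (tool turn, rad) -0.0006
rack - TCP in tool mm [ 0.1 -1.3 -0. ]
```

Emit:
drive_tool(
  slide=[
    [0.005, 0.001, 0],
    [0.005, 0.001, 0],
    [0.005, 0.001, 0.03],
    [0.005, 0.001, 0.06],
    [0.005, 0.001, 0.09],
    [0.005, 0.001, 0.12],
    [0.005, 0.001, 0.14],
    [0.005, 0.001, 0.15],
  ],
  rotation=[
    [0, 0, 0],
    [0, 0, 0],
    [0, 0, 0],
    [0, 0, 0],
    [0, 0, 0],
    [0, 0, 0],
    [0, 0, 0],
    [0, 0, 0],
  ],
)

```text
clock: 45.85
eef_pos: [0.4951, 0.2222, 0.0518]
tool_rot: [0.743, 0.669, -0.0, -0.0]
ft_force: [0.3, -0.4, -1.0]
grip_width: 0.055
grasp_force: 65.1
```

Emit:
drive_tool(
  slide=[
    [0, 0, 0],
    [0, 0, 0],
    [0, 0, 0],
    [0, 0, 0],
    [0, 0, 0],
    [0, 0, 0],
    [0, 0, 0],
    [0, 0, 0],
  ],
  rotation=[
    [0, 0, 0],
    [0, 0, 0],
    [0, 0, 0],
    [0, 0, 0],
    [0, 0, 0],
    [0, 0, 0],
    [0, 0, 0],
    [0, 0, 0],
  ],
)

```text
clock: 46.85
eef_pos: [0.4953, 0.2223, 0.0523]
tool_rot: [0.743, 0.669, -0.0, -0.0]
ft_force: [-0.3, -0.2, -0.2]
grip_width: 0.0549
grasp_force: 65.1
```

Run:
```python
from h import *
o=st(); c=snap('wrist','w13'); held(c,o);lev(c,o);corr(c,o)
```

```text
46.85 tcp [0.4953 0.2223 0.0523] q [ 0.7429  0.6694 -0.     -0.    ] w 0.0549 F [-0.3 -0.2 -0.2] gf 65.09402498602867
j [ 0.422  0.467 -0.163  0.941  0.     2.097]
19018 tool z of top [-14.1 -13.2 -12. ]
y -22 xmax 42.4 xmin -45.1
y -12 xmax 42.5 xmin -44.5
y -2 xmax 42.4 xmin -44.4
y 8 xmax 42.5 xmin -44.4
y 18 xmax 42.5 xmin -44.8
x 20 y -28.4 27.4
x 30 y -28.3 27.4
x 40 y -28.4 27.5
plane dz/dx,dz/dy,z0 [ 1.0000e-03 -9.0000e-04 -1.3252e+01]
bottom below TCP mm 0.8 yaw err (tool turn, rad) -0.0005
rack - TCP in tool mm [-0.6 -0.5  0. ]
```

Emit:
drive_tool(
  slide=[
    [0, 0, 0],
    [0, 0, 0],
    [0, 0, 0],
    [0, 0, -0.1],
    [0, 0, -0.3],
    [0, 0, -0.5],
    [-0.15, 0, -0.6],
    [-0.24, 0, -0.6],
  ],
  rotation=[
    [0, 0, 0],
    [0, 0, 0],
    [0, 0, 0],
    [0, 0, 0],
    [0, 0, 0],
    [0, 0, 0],
    [0, 0, 0],
    [0, 0, 0],
  ],
  gripper=1,
)

```text
clock: 47.9
eef_pos: [0.4905, 0.1622, 0.2054]
tool_rot: [0.743, 0.669, 0.003, 0.001]
ft_force: [-0.1, 0.3, -1.1]
grip_width: 0.0853
grasp_force: 0.0
```

Run:
```python
from h import *
o=st(); c=snap('wrist','w14'); tins(c,zt=.064,tol=.01)
k=1
P=cloud(c)
hsv=cv2.cvtColor(c['image'],cv2.COLOR_RGB2HSV);H,S,V=[hsv[...,i] for i in range(3)]
m=((H<5)|(H>175))&(S>190)&(V>90)&(abs(P[...,2]-.086)<.006)
p=P[m];print(len(p),cv2.minAreaRect((p[:,:2]*1000).astype(np.float32)),p.min(0),p.max(0))
cv2.imwrite('pics/w14b.png',cv2.resize(cv2.imread('pics/w14.png'),(800,600)))
```

```text
47.9 tcp [0.4905 0.1622 0.2054] q [0.7429 0.6694 0.0027 0.0013] w 0.0853 F [-0.1  0.3 -1.1] gf 0.0
j [ 0.32   0.281 -0.009  1.275 -0.     1.994]
px [221.  49.] hsv [ 20.   4. 150.] c [474.9 263.1] size [20.5 19.1] long heading 81.8 0.0657
px [290.  49.] hsv [ 20.    4.  135.5] c [522.8 258.4] size [19.8 20.2] long heading 171.4 0.0658
px [255. 105.] hsv [107. 141.  81.] c [494.5 218.3] size [92.3 67.9] long heading 84.0 0.0637
4552 ((574.9332275390625, 114.75226593017578), (30.452945709228516, 208.18057250976562), 80.0727310180664) [0.47234841 0.08295448 0.08138507] [0.67934083 0.14580102 0.08945948]
```

View pics/w14b.png

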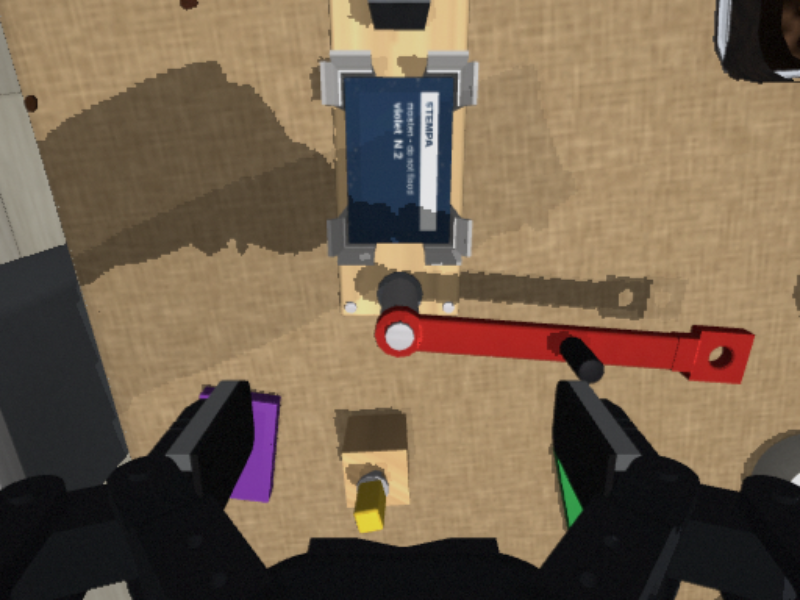

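The stack sits squarely between the guides at (400,158), and the open bar's handle is at (580,360). Next I'll close the bar.

Emit:
drive_tool(
  slide=[
    [-0.06, 0.1, 0],
    [-0.12, 0.2, 0],
    [-0.18, 0.3, 0],
    [-0.244, 0.396, 0],
    [-0.244, 0.396, 0.1],
    [-0.244, 0.396, 0.25],
    [-0.244, 0.396, 0.36],
    [-0.244, 0.396, 0.36],
  ],
  rotation=[
    [0, 0, -0.15],
    [0, 0, -0.3],
    [0, 0, -0.489],
    [0, 0, -0.489],
    [0, 0, -0.489],
    [0, 0, -0.489],
    [0, 0, -0.489],
    [0, 0, -0.489],
  ],
  gripper=0,
)

```text
clock: 48.95
eef_pos: [0.5789, 0.0915, 0.1094]
tool_rot: [0.656, 0.755, -0.002, -0.002]
ft_force: [-0.2, -0.5, 0.7]
grip_width: 0.0
grasp_force: 0.0
```

Emit:
drive_tool(
  slide=[
    [0, 0, 0],
    [0, 0, 0],
    [0, 0, 0],
    [0, 0, 0],
    [0, 0, 0],
    [0, 0, 0],
    [0, 0, 0],
    [0, 0, 0],
  ],
  rotation=[
    [0, 0, 0],
    [0, 0, 0],
    [0, 0, 0],
    [0, 0, 0],
    [0, 0, 0],
    [0, 0, 0],
    [0, 0, 0],
    [0, 0, 0],
  ],
)

```text
clock: 49.95
eef_pos: [0.5811, 0.0916, 0.1122]
tool_rot: [0.656, 0.755, -0.0, -0.0]
ft_force: [0.7, 0.3, 0.2]
grip_width: -0.0002
grasp_force: 0.0
```

```bash
cat > arc.py <<'E'
from h import *
import sys
def arc(b0,b1,n0,n1,z,pos,q,n=8,d=.018):
    T=R.from_quat(q);y=T.apply([0,1,0]);h0=np.degrees(np.arctan2(y[1],y[0]))
    piv=C-.09*np.array([-np.sin(YAW),np.cos(YAW)])
    for t in np.linspace(0,1,n+1)[1:]:
        b=np.radians(b0+(b1-b0)*t);f=np.radians(n0+(n1-n0)*t)
        p=piv+.095*np.array([np.cos(b),np.sin(b)])-d*np.array([np.cos(f),np.sin(f)])
        s=T.inv().apply(np.r_[p,z]-pos)/.25
        print(s.round(3).tolist(),'turn',round(-(np.degrees(f)-90-h0)*np.pi/180/.5,3),'world',p.round(4))
E
python3 - <<'E'
from arc import *
o=st();arc(-9.9,37,98,124,.095,o['eef_pos'],o['tool_rot'])
E
```

```text
49.95 tcp [0.5811 0.0916 0.1122] q [ 6.557e-01  7.550e-01 -1.000e-04 -1.000e-04] w -0.0002 F [0.7 0.3 0.2] gf 0.0
j [0.156 0.487 0.047 1.131 0.    1.587]
[0.063, 0.019, 0.069] turn -0.112 world [0.5837 0.1078]
[0.101, 0.03, 0.069] turn -0.225 world [0.5849 0.1178]
[0.141, 0.036, 0.069] turn -0.339 world [0.585  0.1277]
[0.18, 0.038, 0.069] turn -0.452 world [0.5842 0.1376]
[0.22, 0.036, 0.069] turn -0.566 world [0.5824 0.1473]
[0.259, 0.031, 0.069] turn -0.679 world [0.5796 0.1568]
[0.297, 0.021, 0.069] turn -0.792 world [0.5759 0.1658]
[0.333, 0.008, 0.069] turn -0.906 world [0.5713 0.1744]
```

Emit:
drive_tool(
  slide=[
    [0, 0, 0.06],
    [0.04, 0.019, 0.069],
    [0.101, 0.03, 0.069],
    [0.141, 0.036, 0.069],
    [0.18, 0.038, 0.069],
    [0.22, 0.036, 0.069],
    [0.297, 0.021, 0.069],
    [0.333, 0.008, 0.069],
  ],
  rotation=[
    [0, 0, 0],
    [0, 0, -0.112],
    [0, 0, -0.225],
    [0, 0, -0.339],
    [0, 0, -0.452],
    [0, 0, -0.566],
    [0, 0, -0.792],
    [0, 0, -0.906],
  ],
)

```text
clock: 50.95
eef_pos: [0.5715, 0.1759, 0.0948]
tool_rot: [0.468, 0.884, 0.0, 0.0]
ft_force: [1.0, -0.5, -0.8]
grip_width: 0.0001
grasp_force: 0.6
```

Run:
```python
from arc import *
o=st();T=R.from_quat(o['tool_rot'])
# use commanded pose
arc(37,84,124,150,.095,np.array([.5713,.1744,.095]),R.from_matrix(np.array([[np.cos(np.radians(124)),np.cos(np.radians(34)),0],[np.sin(np.radians(124)),np.sin(np.radians(34)),0],[0,0,-1]])).as_quat())
c=snap('top','top3');P=cloud(c)
hsv=cv2.cvtColor(c['image'],cv2.COLOR_RGB2HSV);H,S,V=[hsv[...,i] for i in range(3)]
m=((H<5)|(H>175))&(S>190)&(V>90)&(abs(P[...,2]-.086)<.006)
p=P[m];print(len(p),cv2.minAreaRect((p[:,:2]*1000).astype(np.float32)))
```

```text
50.95 tcp [0.5715 0.1759 0.0948] q [4.676e-01 8.840e-01 3.000e-04 2.000e-04] w 0.0001 F [ 1.  -0.5 -0.8] gf 0.6332036666572094
j [0.298 0.519 0.051 1.102 0.    1.272]
[0.039, 0.0, 0.0] turn -0.113 world [0.5659 0.1825]
[0.077, -0.004, 0.0] turn -0.227 world [0.5597 0.1899]
[0.115, -0.011, 0.0] turn -0.34 world [0.5528 0.1966]
[0.152, -0.023, 0.0] turn -0.454 world [0.5453 0.2026]
[0.186, -0.038, 0.0] turn -0.567 world [0.5373 0.2077]
[0.22, -0.057, 0.0] turn -0.681 world [0.5288 0.212 ]
[0.25, -0.079, 0.0] turn -0.794 world [0.52   0.2153]
[0.279, -0.103, 0.0] turn -0.908 world [0.5109 0.2177]
29 ((493.1352233886719, 138.41586303710938), (42.41936111450195, 17.001020431518555), 47.9013557434082)
```

Emit:
drive_tool(
  slide=[
    [0.039, 0, 0],
    [0.077, -0.004, 0],
    [0.115, -0.011, 0],
    [0.152, -0.023, 0],
    [0.186, -0.038, 0],
    [0.22, -0.057, 0],
    [0.25, -0.079, 0],
    [0.279, -0.103, 0],
  ],
  rotation=[
    [0, 0, -0.113],
    [0, 0, -0.227],
    [0, 0, -0.34],
    [0, 0, -0.454],
    [0, 0, -0.567],
    [0, 0, -0.681],
    [0, 0, -0.794],
    [0, 0, -0.908],
  ],
)

```text
clock: 52.0
eef_pos: [0.5114, 0.2185, 0.0951]
tool_rot: [0.258, 0.966, 0.0, 0.001]
ft_force: [2.2, -0.1, 0.4]
grip_width: -0.0001
grasp_force: 5.9
```

Emit:
drive_tool(
  slide=[
    [0.004, 0, 0],
    [0.008, 0, 0],
    [0.012, 0, 0],
    [0.016, 0, 0],
    [0.016, 0, 0],
    [0.016, 0, 0],
    [0.016, 0, 0],
    [0.016, 0, 0],
  ],
  rotation=[
    [0, 0, 0],
    [0, 0, 0],
    [0, 0, 0],
    [0, 0, 0],
    [0, 0, 0],
    [0, 0, 0],
    [0, 0, 0],
    [0, 0, 0],
  ],
)

```text
clock: 53.0
eef_pos: [0.5115, 0.2185, 0.0954]
tool_rot: [0.26, 0.966, -0.0, 0.004]
ft_force: [8.9, -4.4, -4.3]
grip_width: -0.0001
grasp_force: 5.3
```

Emit:
drive_tool(
  slide=[
    [-0.04, 0, 0],
    [-0.09, 0, 0],
    [-0.09, 0, -0.1],
    [-0.09, 0, -0.25],
    [-0.09, 0, -0.4],
    [-0.09, 0, -0.55],
    [-0.09, 0, -0.62],
    [-0.09, 0, -0.62],
  ],
  rotation=[
    [0, 0, 0],
    [0, 0, 0],
    [0, 0, 0],
    [0, 0, 0.2],
    [0, 0, 0.4],
    [0, 0, 0.6],
    [0, 0, 0.77],
    [0, 0, 0.77],
  ],
)

```text
clock: 54.0
eef_pos: [0.5281, 0.2088, 0.2516]
tool_rot: [0.438, 0.899, 0.001, 0.001]
ft_force: [-0.1, -0.3, -0.6]
grip_width: 0.0001
grasp_force: 0.0
```

Emit:
drive_tool(
  slide=[
    [-0.06, -0.08, 0],
    [-0.12, -0.16, 0],
    [-0.18, -0.24, 0],
    [-0.24, -0.32, 0],
    [-0.3, -0.4, 0],
    [-0.359, -0.483, 0],
    [-0.359, -0.483, 0],
    [-0.359, -0.483, 0],
  ],
  rotation=[
    [0, 0, 0.15],
    [0, 0, 0.3],
    [0, 0, 0.45],
    [0, 0, 0.6],
    [0, 0, 0.77],
    [0, 0, 0.77],
    [0, 0, 0.77],
    [0, 0, 0.77],
  ],
  gripper=1,
)

```text
clock: 55.0
eef_pos: [0.487, 0.0637, 0.2492]
tool_rot: [0.602, 0.798, -0.0, -0.001]
ft_force: [-0.9, -0.0, -0.9]
grip_width: 0.0855
grasp_force: 0.0
```

Emit:
drive_tool(
  slide=[
    [-0.1, -0.06, 0],
    [-0.2, -0.12, 0],
    [-0.3, -0.18, 0],
    [-0.4, -0.24, 0],
    [-0.513, -0.314, 0],
    [-0.513, -0.314, 0],
    [-0.513, -0.314, 0],
    [-0.513, -0.314, 0],
  ],
  rotation=[
    [0, 0, 0.15],
    [0, 0, 0.3],
    [0, 0, 0.45],
    [0, 0, 0.6],
    [0, 0, 0.77],
    [0, 0, 0.77],
    [0, 0, 0.77],
    [0, 0, 0.77],
  ],
)

```text
clock: 56.0
eef_pos: [0.4472, -0.0803, 0.2499]
tool_rot: [0.743, 0.669, 0.0, -0.0]
ft_force: [0.1, -0.1, 0.0]
grip_width: 0.0857
grasp_force: 0.0
```

Run:
```python
from h import *
o=st(); c=snap('wrist','w15')
P=cloud(c)
hsv=cv2.cvtColor(c['image'],cv2.COLOR_RGB2HSV);H,S,V=[hsv[...,i] for i in range(3)]
def rep(m,nm):
    n,l,s,ce=cv2.connectedComponentsWithStats(m.astype(np.uint8))
    for i in range(1,n):
        if s[i,4]>25:
            p=P[l==i];zt=np.median(p[:,2]);print(nm,s[i,4],ce[i].round(),zt.round(4),cv2.minAreaRect((p[:,:2]*1000).astype(np.float32)))
near=(abs(P[...,0]-.456)<.06)&(abs(P[...,1]-.014)<.06)
rep(near&(abs(P[...,2]-.090)<.005),'top')
rep(near&(abs(P[...,2]-.048)<.005),'stand')
rep(near&(abs(P[...,2]-.060)<.003),'collar')
red=((H<5)|(H>175))&(S>170)&(V>60)&(abs(P[...,2]-.086)<.006);rep(red,'red')
cv2.imwrite('pics/w15b.png',cv2.resize(c['image'][...,::-1],(800,600)))
```

```text
56.0 tcp [ 0.4472 -0.0803  0.2499] q [ 7.433e-01  6.689e-01  1.000e-04 -2.000e-04] w 0.0857 F [ 0.1 -0.1  0. ] gf 0.0
j [-0.178  0.142 -0.069  1.36   0.     1.498]
top 353 [254.  61.] 0.0885 ((453.740478515625, 13.901569366455078), (15.85389518737793, 15.937652587890625), 7.867621421813965)
stand 1653 [258.  65.] 0.0468 ((456.5478210449219, 13.055974960327148), (44.0079460144043, 44.031890869140625), 87.28177642822266)
collar 29 [265.  61.] 0.0589 ((463.90045166015625, 14.728813171386719), (2.3634066581726074, 11.908407211303711), 7.714419364929199)
collar 36 [258.  73.] 0.059 ((456.3040466308594, 4.5075883865356445), (13.894298553466797, 2.915375232696533), 9.143672943115234)
```

View pics/w15b.png

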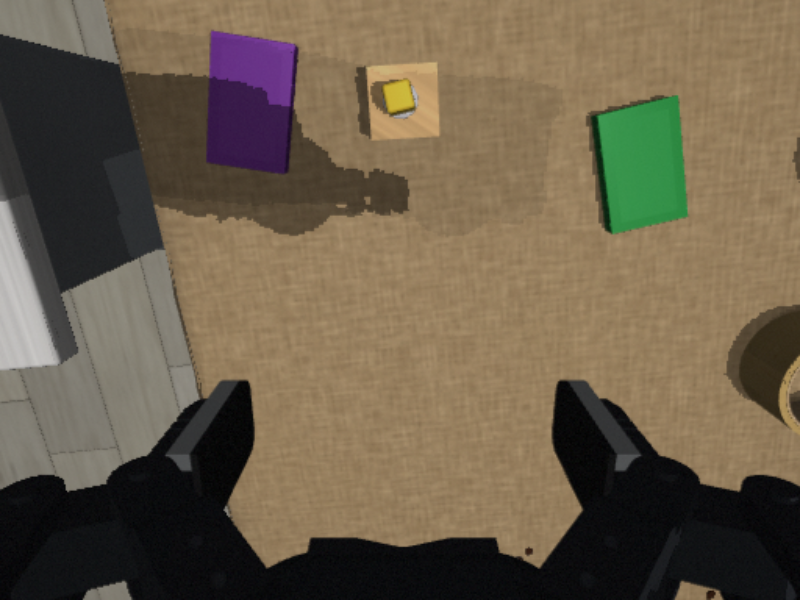

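The yellow grip top is at (398,97) with the stand's top around it at (403,100). The grip's flats are turned about 7.9°, so I'll grasp along that.

Emit:
drive_tool(
  slide=[
    [0.08, 0, 0],
    [0.18, -0.01, 0.1],
    [0.28, -0.012, 0.2],
    [0.377, -0.012, 0.3],
    [0.377, -0.012, 0.42],
    [0.377, -0.012, 0.52],
    [0.377, -0.012, 0.52],
    [0.377, -0.012, 0.52],
  ],
  rotation=[
    [0, 0, -0.15],
    [0, 0, -0.3],
    [0, 0, -0.485],
    [0, 0, -0.485],
    [0, 0, -0.485],
    [0, 0, -0.485],
    [0, 0, -0.485],
    [0, 0, -0.485],
  ],
  gripper=0.7,
)

```text
clock: 57.05
eef_pos: [0.4546, 0.013, 0.1209]
tool_rot: [0.658, 0.753, 0.0, 0.0]
ft_force: [0.4, 0.9, 1.3]
grip_width: 0.0597
grasp_force: 0.0
```

Emit:
drive_tool(
  slide=[
    [0, 0, 0],
    [0, 0, 0.03],
    [0, 0, 0.08],
    [0, 0, 0.13],
    [0, 0, 0.18],
    [0, 0, 0.216],
    [0, 0, 0.216],
    [0, 0, 0.216],
  ],
  rotation=[
    [0, 0, 0],
    [0, 0, 0],
    [0, 0, 0],
    [0, 0, 0],
    [0, 0, 0],
    [0, 0, 0],
    [0, 0, 0],
    [0, 0, 0],
  ],
)

```text
clock: 58.05
eef_pos: [0.4542, 0.0127, 0.0662]
tool_rot: [0.658, 0.753, 0.0, 0.0]
ft_force: [-0.0, 0.1, -0.4]
grip_width: 0.0599
grasp_force: 0.0
```

Emit:
drive_tool(
  slide=[
    [0, 0, 0],
    [0, 0, 0],
    [0, 0, 0],
    [0, 0, 0],
    [0, 0, 0],
    [0, 0, 0],
    [0, 0, 0],
    [0, 0, 0],
  ],
  rotation=[
    [0, 0, 0],
    [0, 0, 0],
    [0, 0, 0],
    [0, 0, 0],
    [0, 0, 0],
    [0, 0, 0],
    [0, 0, 0],
    [0, 0, 0],
  ],
  gripper=0,
)

```text
clock: 59.05
eef_pos: [0.4549, 0.0127, 0.0666]
tool_rot: [0.658, 0.753, 0.001, 0.001]
ft_force: [2.7, 0.2, 5.3]
grip_width: 0.0147
grasp_force: 60.2
```

Emit:
drive_tool(
  slide=[
    [0, 0, -0.05],
    [0, 0, -0.12],
    [0, 0, -0.2],
    [0, 0, -0.3],
    [0, 0, -0.4],
    [0, 0, -0.5],
    [0, 0, -0.615],
    [0, 0, -0.615],
  ],
  rotation=[
    [0, 0, 0],
    [0, 0, 0],
    [0, 0, 0],
    [0, 0, 0],
    [0, 0, 0],
    [0, 0, 0],
    [0, 0, 0],
    [0, 0, 0],
  ],
)

```text
clock: 60.05
eef_pos: [0.4535, 0.0127, 0.2205]
tool_rot: [0.658, 0.753, -0.0, -0.0]
ft_force: [0.3, -0.0, -1.4]
grip_width: 0.0148
grasp_force: 59.6
```

Run:
```python
from h import *
o=st(); c=snap('wrist','w16')
P=cloud(c)
hsv=cv2.cvtColor(c['image'],cv2.COLOR_RGB2HSV);H,S,V=[hsv[...,i] for i in range(3)]
def rep(m,nm):
    n,l,s,ce=cv2.connectedComponentsWithStats(m.astype(np.uint8))
    for i in range(1,n):
        if s[i,4]>25:
            p=P[l==i];zt=np.median(p[:,2]);print(nm,s[i,4],ce[i].round(),zt.round(4),cv2.minAreaRect((p[:,:2]*1000).astype(np.float32)))
red=((H<5)|(H>175))&(S>170)&(V>60)&(abs(P[...,2]-.086)<.006);rep(red,'red')
rep((abs(P[...,2]-.074)<.004)&(V<120)&(P[...,1]>.28)&(P[...,1]<.34),'post')
T=R.from_quat(o['tool_rot']);q=T.inv().apply((P-o['eef_pos']).reshape(-1,3))*1000
m=(abs(q[:,0])<20)&(abs(q[:,1])<20)&(q[:,2]>0)&(q[:,2]<70)
for z in range(0,70,8):
    s=q[m&(abs(q[:,2]-z)<4)]
    if len(s)>3: print(z,len(s),'x',s[:,0].min().round(1),s[:,0].max().round(1),'y',s[:,1].min().round(1),s[:,1].max().round(1))
```

```text
60.05 tcp [0.4535 0.0127 0.2205] q [ 6.578e-01  7.532e-01 -0.000e+00 -1.000e-04] w 0.0148 F [ 0.3 -0.  -1.4] gf 59.584336280822754
j [ 0.028  0.155 -0.131  1.285  0.     1.464]
red 1051 [322.  23.] 0.0847 ((484.9620361328125, 136.95396423339844), (26.82061195373535, 37.470359802246094), 2.0637404918670654)
0 109 x 7.1 9.4 y -8.1 7.2
8 314 x 5.5 11.8 y -9.5 9.5
24 8 x 4.3 5.6 y -2.1 3.4
32 79 x 1.2 5.9 y -3.9 5.4
40 71 x 0.5 5.7 y -4.0 5.6
48 65 x 0.1 5.5 y -4.1 5.7
56 17 x 2.3 5.1 y -3.6 5.3
```

View pics/w16.png

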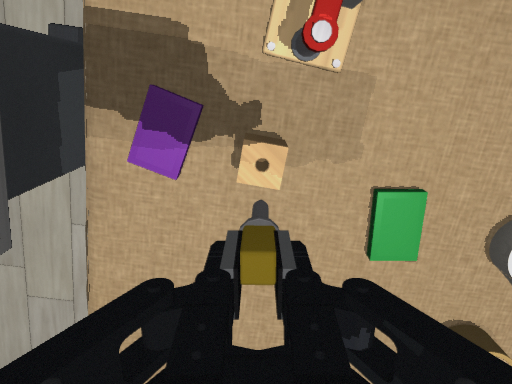

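The pin is held upright, with its tip near (262,205) and the shank about 0.6 mm off the tool axis. I'll carry it over the eye.

Emit:
drive_tool(
  slide=[
    [0.09, 0.03, 0],
    [0.18, 0.055, 0],
    [0.27, 0.085, 0],
    [0.36, 0.11, 0],
    [0.45, 0.14, 0],
    [0.54, 0.17, 0],
    [0.576, 0.18, 0],
    [0.576, 0.18, 0],
  ],
  rotation=[
    [0, 0, 0],
    [0, 0, 0],
    [0, 0, 0],
    [0, 0, 0],
    [0, 0, 0],
    [0, 0, 0],
    [0, 0, 0],
    [0, 0, 0],
  ],
)

```text
clock: 61.1
eef_pos: [0.4781, 0.1613, 0.2184]
tool_rot: [0.657, 0.753, -0.002, -0.001]
ft_force: [0.3, -0.4, -0.4]
grip_width: 0.0146
grasp_force: 59.6
```

Emit:
drive_tool(
  slide=[
    [0.09, 0.03, 0],
    [0.18, 0.055, 0],
    [0.27, 0.085, 0],
    [0.36, 0.11, 0],
    [0.45, 0.14, 0],
    [0.54, 0.17, 0],
    [0.576, 0.18, 0],
    [0.576, 0.18, 0],
  ],
  rotation=[
    [0, 0, 0],
    [0, 0, 0],
    [0, 0, 0],
    [0, 0, 0],
    [0, 0, 0],
    [0, 0, 0],
    [0, 0, 0],
    [0, 0, 0],
  ],
)

```text
clock: 62.1
eef_pos: [0.5041, 0.3096, 0.2193]
tool_rot: [0.658, 0.753, -0.001, 0.0]
ft_force: [0.2, 0.0, -0.8]
grip_width: 0.0149
grasp_force: 59.6
```

Emit:
drive_tool(
  slide=[
    [0, 0, 0.05],
    [0, 0, 0.1],
    [0, 0, 0.15],
    [0, 0, 0.2],
    [0, 0, 0.22],
    [0, 0, 0.22],
    [0, 0, 0.22],
    [0, 0, 0.22],
  ],
  rotation=[
    [0, 0, 0],
    [0, 0, 0],
    [0, 0, 0],
    [0, 0, 0],
    [0, 0, 0],
    [0, 0, 0],
    [0, 0, 0],
    [0, 0, 0],
  ],
)

```text
clock: 63.1
eef_pos: [0.5047, 0.3104, 0.1654]
tool_rot: [0.658, 0.753, 0.001, 0.0]
ft_force: [0.1, 0.2, 0.3]
grip_width: 0.0149
grasp_force: 59.6
```

Run:
```python
from h import *
o=st(); c=snap('wrist','w17')
P=cloud(c)
hsv=cv2.cvtColor(c['image'],cv2.COLOR_RGB2HSV);H,S,V=[hsv[...,i] for i in range(3)]
red=((H<6)|(H>174))&(S>150)&(V>40)&(abs(P[...,2]-.085)<.006)
p=P[red];print(len(p),p.min(0),p.max(0))
e=p[p[:,1]>.29];r=cv2.minAreaRect((e[:,:2]*1000).astype(np.float32));print('eye part',r)
T=R.from_quat(o['tool_rot']);q=T.inv().apply((P-o['eef_pos']).reshape(-1,3))*1000
m=(abs(q[:,0])<16)&(abs(q[:,1])<13)&(q[:,2]>0)&(q[:,2]<66)&~red.ravel()
for z in range(8,70,8):
    s=q[m&(abs(q[:,2]-z)<4)]
    if len(s)>3: print(z,len(s),'x',s[:,0].max().round(1),'y',s[:,1].min().round(1),s[:,1].max().round(1))
print('hole in tool mm',(T.inv().apply(np.r_[.504,.311,.086]-o['eef_pos'])*1000).round(1))
cv2.imwrite('pics/w17b.png',cv2.resize(c['image'][90:270,170:350,::-1],(600,600),interpolation=2))
```

```text
63.1 tcp [0.5047 0.3104 0.1654] q [6.578e-01 7.532e-01 6.000e-04 2.000e-04] w 0.0149 F [0.1 0.2 0.3] gf 59.55056190490723
j [ 0.551  0.456  0.142  1.256 -0.     1.987]
1622 [0.48828564 0.18124473 0.07902524] [0.52040521 0.32774431 0.08677863]
eye part ((503.9898681640625, 307.8583068847656), (37.189605712890625, 29.997303009033203), 84.3600845336914)
8 314 x 11.8 y -10.1 9.6
24 9 x 5.7 y -2.1 3.4
32 80 x 5.9 y -4.5 5.3
40 71 x 5.7 y -4.0 5.6
48 64 x 5.5 y -4.1 5.2
56 19 x 5.0 y -3.6 5.2
hole in tool mm [ 0.6 -0.7 79.4]
```

View pics/w17b.png

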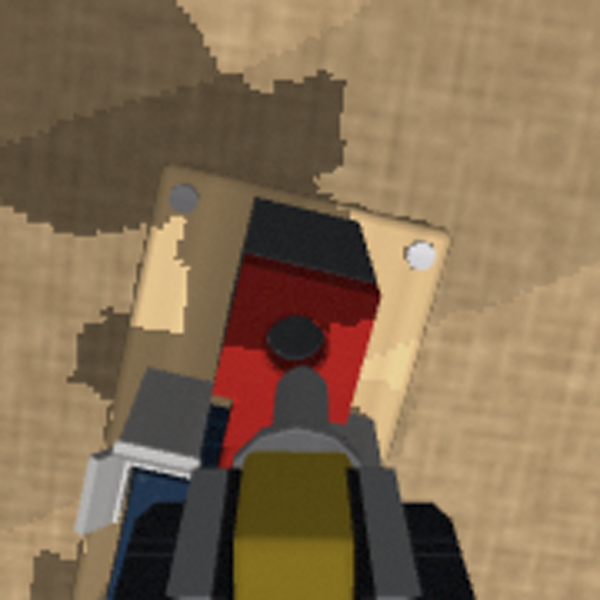

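The eye's hole shows at crop (297,338), just ahead of the pin tip at (300,385), and the bar is in line with the post.

Emit:
drive_tool(
  slide=[
    [0, -0.004, 0.02],
    [0, -0.004, 0.03],
    [0, -0.004, 0.03],
    [0, -0.004, 0.03],
    [0, -0.004, 0.03],
    [0, -0.004, 0.03],
    [0, -0.004, 0.03],
    [0, -0.004, 0.03],
  ],
  rotation=[
    [0, 0, 0],
    [0, 0, 0],
    [0, 0, 0],
    [0, 0, 0],
    [0, 0, 0],
    [0, 0, 0],
    [0, 0, 0],
    [0, 0, 0],
  ],
)

```text
clock: 64.15
eef_pos: [0.5033, 0.31, 0.1573]
tool_rot: [0.658, 0.753, 0.0, 0.0]
ft_force: [0.6, 0.1, 0.1]
grip_width: 0.0147
grasp_force: 59.6
```

Run:
```python
from h import *
o=st();T=R.from_quat(o['tool_rot'])
print('hole in tool mm',(T.inv().apply(np.r_[.504,.3112,.086]-o['eef_pos'])*1000).round(1))
print('eye by pixel',px(load('w17'),259.1,191.4,.086))
```

```text
64.15 tcp [0.5033 0.31   0.1573] q [0.6578 0.7532 0.     0.    ] w 0.0147 F [0.6 0.1 0.1] gf 59.55082654953003
j [ 0.552  0.459  0.126  1.237 -0.     1.988]
hole in tool mm [ 1.1  0.8 71.3]
eye by pixel [0.50478861 0.31311392 0.086     ]
```

Emit:
drive_tool(
  slide=[
    [0.002, 0, 0.02],
    [0.002, 0, 0.045],
    [0.002, 0, 0.07],
    [0.002, 0, 0.1],
    [0.002, 0, 0.13],
    [0.002, 0, 0.16],
    [0.002, 0, 0.19],
    [0.002, 0, 0.21],
  ],
  rotation=[
    [0, 0, 0],
    [0, 0, 0],
    [0, 0, 0],
    [0, 0, 0],
    [0, 0, 0],
    [0, 0, 0],
    [0, 0, 0],
    [0, 0, 0],
  ],
)

```text
clock: 65.15
eef_pos: [0.5031, 0.3104, 0.1041]
tool_rot: [0.658, 0.753, -0.0, -0.0]
ft_force: [-0.9, 0.5, -1.0]
grip_width: 0.0149
grasp_force: 59.6
```

Emit:
drive_tool(
  slide=[
    [0, 0, 0.008],
    [0, 0, 0.016],
    [0, 0, 0.024],
    [0, 0, 0.03],
    [0, 0, 0.034],
    [0, 0, 0.036],
    [0, 0, 0.036],
    [0, 0, 0.036],
  ],
  rotation=[
    [0, 0, 0],
    [0, 0, 0],
    [0, 0, 0],
    [0, 0, 0],
    [0, 0, 0],
    [0, 0, 0],
    [0, 0, 0],
    [0, 0, 0],
  ],
)

```text
clock: 66.15
eef_pos: [0.5039, 0.3106, 0.0969]
tool_rot: [0.658, 0.753, 0.001, 0.0]
ft_force: [0.0, -1.6, 6.0]
grip_width: 0.015
grasp_force: 60.3
```

The collar is on the bar with 6 N of contact. I'll release and lift.

Emit:
drive_tool(
  slide=[
    [0, 0, -0.004],
    [0, 0, -0.004],
    [0, 0, -0.004],
    [0, 0, -0.004],
    [0, 0, -0.1],
    [0, 0, -0.2],
    [0, 0, -0.35],
    [0, 0, -0.5],
  ],
  rotation=[
    [0, 0, 0],
    [0, 0, 0],
    [0, 0, 0],
    [0, 0, 0],
    [0, 0, 0],
    [0, 0, 0],
    [0, 0, 0],
    [0, 0, 0],
  ],
  gripper=0.6,
)

```text
clock: 67.15
eef_pos: [0.503, 0.3104, 0.2216]
tool_rot: [0.658, 0.753, -0.0, -0.0]
ft_force: [0.7, 0.1, 0.1]
grip_width: 0.0514
grasp_force: 0.0
```

Emit:
drive_tool(
  slide=[
    [-0.1, 0, 0],
    [-0.2, 0, 0],
    [-0.3, 0, 0],
    [-0.4, 0, 0],
    [-0.48, 0, 0],
    [-0.48, 0, 0],
    [-0.48, 0, 0],
    [-0.48, 0, 0],
  ],
  rotation=[
    [0, 0, 0],
    [0, 0, 0],
    [0, 0, 0],
    [0, 0, 0],
    [0, 0, 0],
    [0, 0, 0],
    [0, 0, 0],
    [0, 0, 0],
  ],
)

```text
clock: 68.15
eef_pos: [0.5193, 0.1924, 0.2207]
tool_rot: [0.657, 0.754, 0.0, -0.0]
ft_force: [0.5, 0.4, 0.3]
grip_width: 0.0511
grasp_force: 0.0
```

Run:
```python
from h import *
o=st(); c=snap('wrist','w18');P=cloud(c)
hsv=cv2.cvtColor(c['image'],cv2.COLOR_RGB2HSV);H,S,V=[hsv[...,i] for i in range(3)]
y=(H>22)&(H<34)&(S>150)&(P[...,2]>.1);p=P[y];print('grip top z',p[:,2].max(),cv2.minAreaRect((p[p[:,2]>.115][:,:2]*1000).astype(np.float32)))
red=((H<6)|(H>174))&(S>150)&(V>40)&(abs(P[...,2]-.086)<.004)
p=P[red];print(cv2.minAreaRect((p[:,:2]*1000).astype(np.float32)))
cv2.imwrite('pics/w18b.png',cv2.resize(c['image'][...,::-1],(800,600),interpolation=2))
```

```text
68.15 tcp [0.5193 0.1924 0.2207] q [ 6.574e-01  7.535e-01  1.000e-04 -1.000e-04] w 0.0511 F [0.5 0.4 0.3] gf 0.0
j [0.355 0.352 0.131 1.35  0.    1.789]
grip top z 0.36213940492087715 ((518.7622680664062, 255.01129150390625), (16.425922393798828, 132.98072814941406), 15.556716918945312)
((494.5680236816406, 222.32858276367188), (208.34893798828125, 30.020902633666992), 83.65377807617188)
```

View pics/w18b.png

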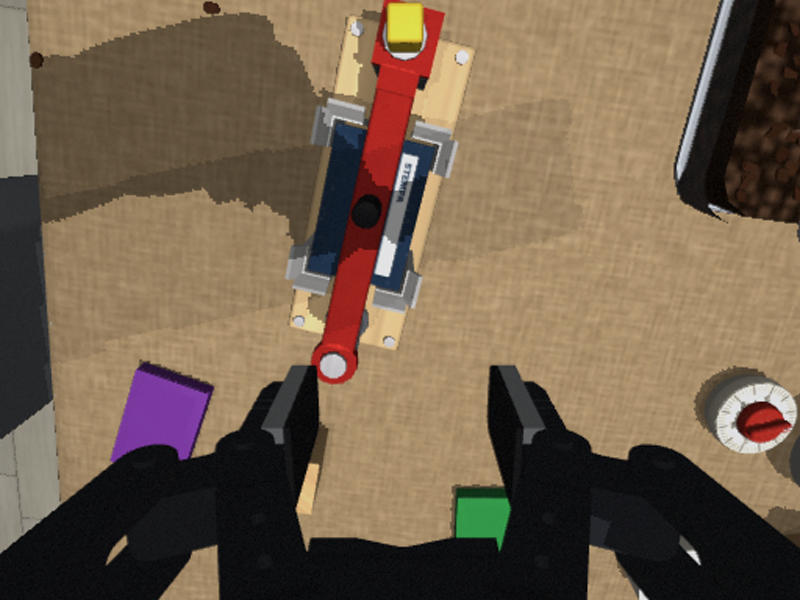

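The picture shows the bar closed over the stack, the pin at (405,30) seated in the eye with its collar on the bar, and the gripper clear. I'll check the grip's height (should be about 0.120) and hand in.

Run:
```python
from h import *
c=load('w18');P=cloud(c)
z=P[8:34,252:268];print(np.median(z.reshape(-1,3),0).round(4))
if abs(np.median(z[...,2])-.12)<.006: print(bot.job_done())
```

```text
[0.5041 0.3073 0.1184]
the job is handed in; nothing more can be done
None
```

All four loose blue tins are stacked in the rack, the bar is closed over them and the pin is seated through the eye into the post; the job is handed in, but I got no verdict back.

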